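# Clear the packing bench into the tool drawer

### The job

Clear the bench for the next parcel: pull the top drawer of the grey drawer unit well open and set the black stapler (standing on its base) and the red box knife (flat) gently down side by side in the wide left-hand bay, both lengthwise front to back; do not drop them. Once both lie in the open drawer, push it fully shut again. Leave the roll of tape lying flat in the right-hand bay, the lower drawer shut, and the tub, pen cup and carton where they stand.

Things in the scene. Friction and masses are not known exactly. Their poses are not given: they have to be found in the camera images.
- unit: Fixed grey steel drawer unit, 330 wide x 330 deep x 150 mm high, two white drawers. Origin: at the bench, under the middle of the carcass's front rim, where drawers come out towards -x; x to its back, y to the robot's left, z up. Its top plate is at z = 146 to 150 mm and leaves 74 mm of height over the top drawer's floor. A box 55 mm high is fixed on top, 200 mm back.
- top_drawer (a joint): Top drawer's travel in m: 0 fully shut, grows as it slides out (-x of the unit), stop at 0.20; starts shut or up to 30 mm ajar. Needs about 2 N, stays where left. Front panel 12 mm thick, z = 66 to 147 mm of the unit. Tray inside 295 long x 304 mm wide, side walls 45 mm high; a black divider 5 mm thick, 25 mm high, runs front to back. Open from above only where drawn out.
- handle (a point): Middle of the top drawer's handle: a level round dark steel bar, 11 mm thick, 130 mm long along the unit's y, its axis 35 mm in front of the drawer's front panel and 28 mm below the top of the unit; two posts of 8 mm join it to the panel 55 mm either side of the middle. Moves with the drawer; axes parallel to the unit's.
- tool_bay (a point): Point on the floor of the top drawer's left (wide) bay, for the tools: 72 mm above the unit's underside, midway across the bay's 175 mm width, 95 mm behind the inner face of the drawer's front panel (so 200 mm of bay lie behind it). Left and right are as the robot sees them. Moves with the drawer; axes parallel to the unit's.
- tape_bay (a point): Point on the floor of the top drawer's right (narrow) bay, where the tape is kept: midway across its 124 mm width, 95 mm behind the inner face of the drawer's front panel. Moves with the drawer; axes parallel to the unit's.
- stapler: Black desk stapler standing on its base, loose, about 0.28 kg, 135 mm long (its x), base 36 mm wide, 55 mm high, a closed stapler with a steel magazine between base and top arm; the top arm is 32 mm wide between z = 33 and 53 mm and is where to grip it. Origin: centre of its underside, z up. Starts crosswise, within 0.6 rad of square to the drawer's travel.
- knife: Red box knife with the blade retracted, lying flat, loose, 0.14 kg, 158 mm long (its x, steel nose towards +x), handle 30 to 32 mm wide and 22 mm thick. Origin: centre of its underside, about its point of balance, z up. Either end may face the front of the drawer.
- tape: Roll of tan packing tape lying flat and loose on the floor of the top drawer's right bay, where it stays: a ring 96 mm across outside, 76 mm inside, 48 mm high, about 0.22 kg. It rides with the drawer. Origin: centre of its underside, on its axis, z up.
- lower_drawer (a joint): Lower drawer travel in m: 0 shut, as at the start. To be left shut. Its bar handle stands 35 mm out, 86 mm below the top drawer's.
- tub: White round tub of wipes with a yellow label, 84 mm across, 115 mm high, standing loose on the bench to the right of the unit. Leave it. Origin: centre of its underside.
- pen_cup: Black pen cup, 80 mm across, 95 mm high, with pens and scissors standing to about 165 mm, loose on the bench on the right. Leave it. Origin: centre of its underside.
- carton: Taped cardboard carton, 300 x 220 x 120 mm high, 2.5 kg, loose on the bench on the left. Leave it. Origin: centre of its underside; long side along its x.

How it is judged:
On the way, in this order (a step that is already met when the one before it is completed fails the run):
1. the top drawer is pulled open by more than 140 mm (value of joint top_drawer above 0.14 m), for 0.2 s.
2. stapler and knife lie released in the left bay, with the drawer still open by more than 100 mm (value of joint top_drawer above 0.1 m and x of stapler in the frame of tool_bay between -0.095 and 0.195 m and y of stapler in the frame of tool_bay between -0.0875 and 0.0875 m and z of stapler in the frame of tool_bay between -0.006 and 0.012 m and angle between each of stapler, knife's own z axis and vertical below 0.15 rad and angle between the x axis of each of stapler, knife and the x axis of tool_bay, either way round below 0.4 rad and x of knife in the frame of tool_bay between -0.095 and 0.195 m and y of knife in the frame of tool_bay between -0.0875 and 0.0875 m and z of knife in the frame of tool_bay between -0.006 and 0.012 m and contact force between the fingers and stapler below 0.3 N and contact force between the fingers and knife below 0.3 N), for 0.3 s.
At the end, for the whole second after the job is handed in: The top drawer is shut to within 6 mm. Inside it, on the floor of the left bay, lie the stapler, upright on its base, and the knife, both within 0.4 rad of front-to-back; the tape roll still lies flat on the floor of the right bay (flat and upright mean tilted less than 0.15 rad). All are at rest (value of joint top_drawer below 0.006 m and x of stapler in the frame of tool_bay between -0.095 and 0.195 m and y of stapler in the frame of tool_bay between -0.0875 and 0.0875 m and z of stapler in the frame of tool_bay between -0.006 and 0.012 m and angle between each of stapler, knife, tape's own z axis and vertical below 0.15 rad and angle between the x axis of each of stapler, knife and the x axis of tool_bay, either way round below 0.4 rad and x of knife in the frame of tool_bay between -0.095 and 0.195 m and y of knife in the frame of tool_bay between -0.0875 and 0.0875 m and z of knife in the frame of tool_bay between -0.006 and 0.012 m and x of tape in the frame of tape_bay between -0.095 and 0.195 m and y of tape in the frame of tape_bay between -0.062 and 0.062 m and z of tape in the frame of tape_bay between -0.006 and 0.012 m and linear speed of each of stapler, knife, tape below 0.02 m/s); the robot touches nothing.
It fails at once if the lower drawer is pulled open by more than 15 mm (value of joint lower_drawer above 0.015 m).
It fails at once if the tub, pen cup or carton is shifted by more than 25 mm (distance of any of tub, pen_cup, carton from where it was at the start of the episode above 0.025 m).
It fails at once if the stapler or knife is dropped into the drawer: out of the fingers over the left bay with its underside more than 30 mm above the floor ((contact force between the fingers and stapler below 0.05 N and z of stapler in the frame of tool_bay above 0.03 m and x of stapler in the frame of tool_bay between -0.1 and 0.2 m and y of stapler in the frame of tool_bay between -0.09 and 0.09 m) or (contact force between the fingers and knife below 0.05 N and z of knife in the frame of tool_bay above 0.03 m and x of knife in the frame of tool_bay between -0.1 and 0.2 m and y of knife in the frame of tool_bay between -0.09 and 0.09 m)).
It also fails if it takes over 70 s, if anything falls off the work surface, if the arm or the gripper's body presses on something with over 40 N, if the wrist force passes 120 N, or if a joint passes its speed limit or range.

### The arm

A 7-joint arm with a two-finger parallel gripper is mounted at the origin on the work surface. World frame = base frame: x ahead of the robot, y to its left, z up, the work surface at z = 0. Lengths are in m, angles in rad, forces in N, time in s.
With the tool pointing down it reaches from about 0.4 to 0.85 m from the base axis. Payload 4.5 kg.
Tool frame: the origin (TCP) lies between the finger pads; the fingertips stand 11 mm ahead of it and the grasp point (between the pads) lies 8 mm behind it; z points along the fingers, y is the line along which they close (so a half turn about z gives the same grasp; the last joint's range is limited). The gripper opens to 88 mm and grips with 3 to 60 N. Pads are 18 mm wide; open, the fingers measure 123 mm over their backs; the gripper's body (75 mm by 187 mm) begins 45 mm behind the grasp point.
Start: joints at [-1.26, 0.689, -0.195, 1.565, 0.157, 0.902, -0.215], TCP at [0.171, 0.601, 0.25] pointing down, gripper open.
Joint ranges: [-3.01, 3.01], [-0.46, 2.08], [-1.47, 1.51], [0.13, 2.56], [-1, 4.14], [0.04, 2.09], [-2.66, 2.66]. Speed limits (rad/s): [2.57, 2.57, 3.14, 3.14, 3.14, 3.14, 3.14].

### API

Orientations are given as a rotation vector (axis times angle).
In Python, from workcell import ctrl gives the robot as it stands.
- The arm moves only by the tool servo_tool, never from a script. Its argument "motion" is a list of rows, each an object of numbers: "x", "y", "z": the shift along the tool's x, y, z normalised to -1 to 1, where 1 is 10 cm; "wx", "wy", "wz": the turn, a rotation vector about the tool's x, y, z normalised to -1 to 1, where 1 is 360 degrees; "grip": the closure, from 0 (fully open) to 1 (shut). In form: [{"x": .., "y": .., "z": .., "wx": .., "wy": .., "wz": .., "grip": ..}, ...]. A call has exactly 10 rows; each row shifts and turns the commanded pose from where the row before left it, along the tool's axes as they then stand; what a row does not reach is not made up. A row lasts 1/12 s, in which the tool goes at most 41.7 mm and 7.16 degrees, less where a joint would pass 70% of its speed; a pose out of reach is approached as far as the arm can. A call with a number of a shift or a turn outside -1 to 1 is refused whole. A call with a gripper value outside its range is refused whole. The fingers move at their own pace and stop on an object; the grip force is fixed at half the most. Time passes only in rows, so rows that do not move let the fingers close, or fill a call up. It gives the time, the measured TCP pose, the force, the opening and the grip force at its end, in the units of the state.
- ctrl.sense(): the state, without advancing time (a new reading comes with each control period).
- ctrl.get_image(name): name is "scene" or "side" or "wrist"; returns the picture (384x512x3 uint8, red, green, blue); there is no depth.
- ctrl.camera_info(name): a dict with "mtx" (3x3 intrinsics, pixels), "cam_to_world" (4x4, takes a point from camera to world coordinates); the wrist camera has in their place "mount" (4x4, takes a point from camera to tool coordinates, whose origin is the TCP and whose axes are the flange's). Camera axes: x right, y down, z forward; pixel columns grow to the right and rows downward; lengths in m; the calibration is good to about 2 mm. A picture is of the moment at which its call begins: read the wrist's pose just before it. camera_info takes no time and is no camera call.
- ctrl.sign_off(): hands the job in; it is judged then, once.
The state is a dict: "t": time; "qpos": joint angles; "dq": joint speeds; "joint_torque": joint torques, N m; "position": TCP position; "tool_rot": TCP orientation; "force": force on the tool from outside, world axes, zero at the start; "moment": the same for the moment, N m; "opening": opening from 0.0 (shut) to 1.0 (fully open); "grasp_force": force on a finger pad.
Only numpy, scipy, OpenCV 4.12 (cv2) and the standard library are available. Lean on these libraries where they do the work, as an engineer would, in place of code of your own. Each camera call takes 0.05 s, during which the arm holds its last target. There are 200 camera calls.

## Working session

There is one attempt and no reset: what is moved stays moved. The work goes in short steps, Python scripts to look and compute and a tool call to move; the robot and the scene stay as the last step left them, time stands still between calls to the robot, and variables do not carry over. Pictures are saved under pics/ and viewed, at most 10 in all, crops included, and the job is handed in when it is done.

Besides the shell and the picture viewer there is one more tool, called after "Call:" as name([rows], argument=value, ...), one row to a line, values as JSON. servo_tool: Moves the arm, as the interface text tells. Its arguments: {"type":"object","properties":{"motion":{"type":"array","items":{"type":"object","properties":{"x":{"type":"number"},"y":{"type":"number"},"z":{"type":"number"},"wx":{"type":"number"},"wy":{"type":"number"},"wz":{"type":"number"},"grip":{"type":"number"}}}}},"required":["motion"]}

```bash
mkdir -p pics; ls; cat > h.py <<'E'
import numpy as np,cv2
from scipy.spatial.transform import Rotation as R
from workcell import ctrl
def pose():
    s=ctrl.sense();T=np.eye(4);T[:3,3]=s["position"];T[:3,:3]=R.from_rotvec(s["tool_rot"]).as_matrix();return T
def grab(n,f=None):
    T=pose();im=ctrl.get_image(n);i=ctrl.camera_info(n)
    C=T@np.array(i["mount"]) if n=="wrist" else np.array(i["cam_to_world"])
    if f: cv2.imwrite("pics/"+f,im[:,:,::-1])
    return im,np.array(i["mtx"]),C
def ray(K,C,u,v):
    d=C[:3,:3]@np.linalg.solve(K,[u,v,1.]);return C[:3,3],d
def onz(K,C,u,v,z):
    o,d=ray(K,C,u,v);return o+d*(z-o[2])/d[2]
def proj(K,C,p):
    q=np.linalg.inv(C)@np.append(p,1);q=K@q[:3];return q[:2]/q[2]
def tri(a,b):
    (o1,d1),(o2,d2)=a,b
    t=np.linalg.lstsq(np.c_[d1,-d2],o2-o1,rcond=None)[0]
    p,q=o1+d1*t[0],o2+d2*t[1];return (p+q)/2,np.linalg.norm(p-q)
E
python3 - <<'E'
from h import *
a,_,C1=grab("scene","a.png");b,_,C2=grab("side","b.png")
print(C1.round(3),C2.round(3),pose().round(3))
i=ctrl.camera_info("wrist");print(np.array(i["mount"]).round(3),i["mtx"])
E
```

```text
pics
[[ 0.477 -0.833  0.28   0.239]
 [-0.879 -0.456  0.141 -0.114]
 [ 0.01  -0.313 -0.95   1.344]
 [ 0.     0.     0.     1.   ]] [[ 0.76  -0.528  0.378  0.076]
 [-0.65  -0.603  0.463 -0.631]
 [-0.017 -0.598 -0.801  1.311]
 [ 0.     0.     0.     1.   ]] [[-0.962  0.273 -0.     0.171]
 [ 0.273  0.962 -0.002  0.601]
 [-0.    -0.002 -1.     0.249]
 [ 0.     0.     0.     1.   ]]
[[ 0.001 -0.964 -0.264  0.067]
 [ 1.     0.001  0.001  0.   ]
 [-0.001 -0.264  0.964 -0.135]
 [ 0.     0.     0.     1.   ]] [[268.29335172   0.         261.93636817]
 [  0.         268.29335172 188.728594  ]
 [  0.           0.           1.        ]]
```

View pics/a.png

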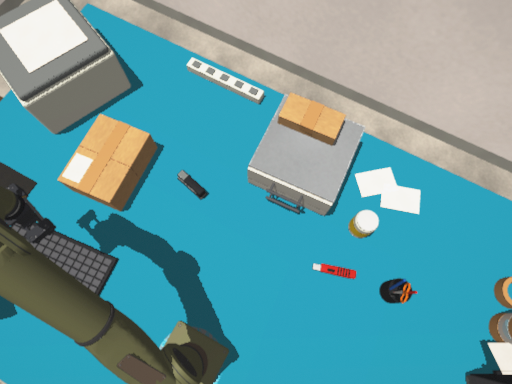

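View pics/b.png

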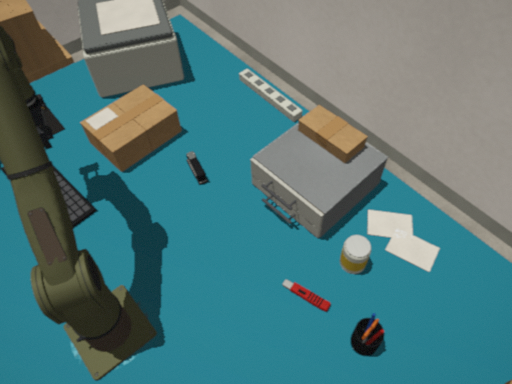

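The scene view shows the unit's top plate at about (250-363, 95-215), the handle at (268-304, 195-212), the stapler at (192,184) and the knife at (335,270). In the side view the stapler is at (197,168), the knife at (306,295) and the handle at (278,210). Next, masks and an enlarged composite.

```bash
python3 - <<'E'
from h import *
a,K1,C1=grab("scene");b,K2,C2=grab("side")
def blob(im,m,box):
    x0,y0,x1,y1=box;z=np.zeros(m.shape,np.uint8);z[y0:y1,x0:x1]=m[y0:y1,x0:x1]
    z=cv2.morphologyEx(z,cv2.MORPH_OPEN,np.ones((2,2)))
    c=max(cv2.findContours(z,0,2)[0],key=cv2.contourArea);return c,cv2.minAreaRect(c)
for im,K,C,bs,bk,n in((a,K1,C1,(165,160,220,210),(300,250,370,290),"sc"),(b,K2,C2,(175,140,220,195),(275,270,340,320),"si")):
    h=cv2.cvtColor(im,cv2.COLOR_RGB2HSV)
    dark=(im.max(2)<75).astype(np.uint8)
    notblue=((h[...,0]<85)|(h[...,0]>115)|(h[...,1]<120)).astype(np.uint8)
    for nm,m,bx,z in(("st",dark|notblue,bs,.03),("kn",notblue,bk,.011)):
        c,r=blob(im,m,bx);bp=cv2.boxPoints(r)
        P=[onz(K,C,*p,z)[:2] for p in bp];P=np.array(P)
        e=[np.linalg.norm(P[1]-P[0]),np.linalg.norm(P[2]-P[1])];d=(P[1]-P[0]) if e[0]>e[1] else P[2]-P[1]
        print(n,nm,np.round(r[0],1),P.mean(0).round(3),np.round(e,3),"yaw",np.degrees(np.arctan2(d[1],d[0])).round(1))
def cr(im,x,y,w,h): return cv2.resize(im[y:y+h,x:x+w],(400,300),interpolation=cv2.INTER_CUBIC)
t=np.vstack([np.hstack([cr(a,240,90,130,98+30),cr(b,245,100,145,135)]),np.hstack([cr(a,160,160,64,48),cr(b,165,145,64,48)])])
cv2.imwrite("pics/c.png",t[:,:,::-1])
E
```

```text
sc st [192.7 185.3] [0.549 0.313] [0.04  0.146] yaw -104.8
sc kn [335. 271.] [ 0.519 -0.312] [0.036 0.162] yaw -73.3
si st [197.  168.5] [0.549 0.314] [0.04  0.168] yaw -105.5
si kn [307.  295.2] [ 0.518 -0.308] [0.04  0.163] yaw -73.8
```

View pics/c.png

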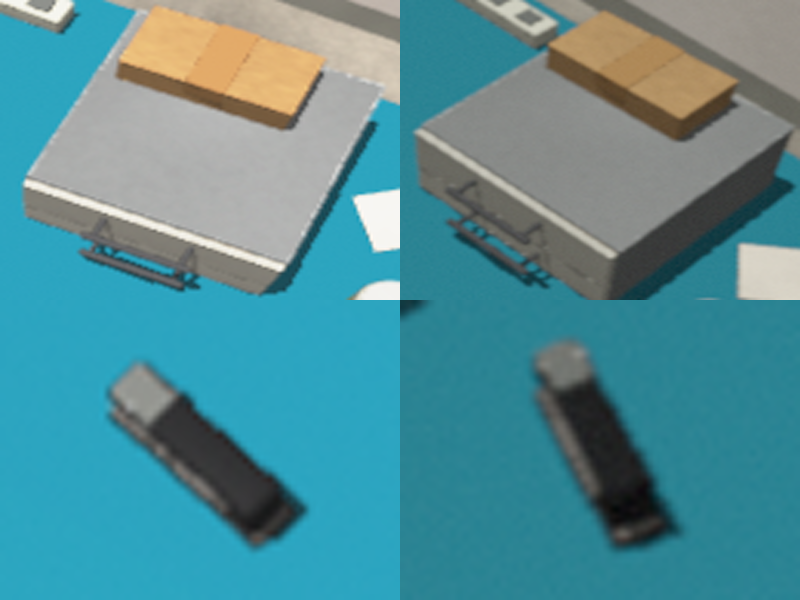

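The composite shows the unit's top front edge with the white panel lip in front of it. The upper bar lies above the lower one in both views, and the drawer is nearly shut. I'll triangulate the corners and bar ends.

```bash
python3 - <<'E'
from h import *
_,K1,C1=grab("scene");_,K2,C2=grab("side")
f=lambda x,y:(240+x/3.077,90+y/2.344); g=lambda x,y:(245+(x-400)/2.759,100+y/2.222)
P={}
for n,p,q in(("FL",(25,183),(415,130)),("FR",(285,267),(615,255)),("BR",(383,85),(792,130)),("barL",(90,230),(447,190)),("barR",(193,270),(537,241))):
    P[n],e=tri(ray(K1,C1,*f(*p)),ray(K2,C2,*g(*q)));print(n,P[n].round(3),"gap",e.round(4))
d=P["FR"]-P["FL"];print(np.linalg.norm(d),"yaw",np.degrees(np.arctan2(d[0],-d[1])), np.linalg.norm(P["BR"]-P["FR"]),(P["FL"]+P["FR"])/2)
d=P["barR"]-P["barL"];print("bar",np.linalg.norm(d),np.degrees(np.arctan2(d[0],-d[1])))
d=P["BR"]-P["FR"];print("sideyaw",np.degrees(np.arctan2(d[1],d[0])))
E
```

```text
FL [0.668 0.133 0.156] gap 0.004
FR [ 0.694 -0.188  0.15 ] gap 0.0027
BR [ 1.037 -0.166  0.135] gap 0.0056
barL [0.642 0.037 0.125] gap 0.0138
barR [ 0.653 -0.1    0.122] gap 0.0051
0.3226301062365024 yaw 4.678380776838861 0.343537156536919 [ 0.68086327 -0.02753674  0.1530221 ]
bar 0.13696732782430138 4.561471606817861
sideyaw 3.6422577355010297
```

Call:
servo_tool([
  {"wz": 0.0194, "z": -0.05},
  {"wz": 0.0194, "z": -0.05},
  {"wz": 0.0194, "z": -0.05},
  {"wz": 0.0194, "z": -0.05},
  {"wz": 0.0194, "z": -0.05},
  {"wz": 0.0194, "z": -0.05},
  {"wz": 0.0194, "z": -0.05},
  {"wz": 0.0194, "z": -0.05},
  {"wz": 0.0194, "z": -0.05},
  {"wz": 0.0194, "z": -0.05},
])

```text
schema error: expected keys x, y, z, wx, wy, wz, grip
```

Call:
servo_tool([
  {"x": -0.3, "y": 0.2},
  {"x": -0.3, "y": 0.2},
  {"x": -0.3, "y": 0.2},
  {"x": -0.3, "y": 0.2},
  {"x": -0.3, "y": 0.2},
  {"x": -0.3, "y": 0.2},
  {"x": -0.3, "y": 0.2},
  {"x": -0.3, "y": 0.2},
  {"x": -0.3, "y": 0.2},
  {"x": -0.3, "y": 0.2},
])

```text
schema error: expected keys x, y, z, wx, wy, wz, grip
```

Call:
servo_tool([
  {"x": -0.3, "y": 0.2, "grip": 0.74},
  {"x": -0.3, "y": 0.2, "grip": 0.74},
  {"x": -0.3, "y": 0.2, "grip": 0.74},
  {"x": -0.3, "y": 0.2, "grip": 0.74},
  {"x": -0.3, "y": 0.2, "grip": 0.74},
  {"x": -0.3, "y": 0.2, "grip": 0.74},
  {"x": -0.3, "y": 0.2, "grip": 0.74},
  {"x": -0.3, "y": 0.2, "grip": 0.74},
  {"grip": 0.74},
  {"grip": 0.74},
])

```text
schema error: expected keys x, y, z, wx, wy, wz, grip
```

Call:
servo_tool([
  {"x": 0, "y": 0, "z": -0.05, "wx": 0, "wy": 0, "wz": 0.0194, "grip": 0},
  {"x": 0, "y": 0, "z": -0.05, "wx": 0, "wy": 0, "wz": 0.0194, "grip": 0},
  {"x": 0, "y": 0, "z": -0.05, "wx": 0, "wy": 0, "wz": 0.0194, "grip": 0},
  {"x": 0, "y": 0, "z": -0.05, "wx": 0, "wy": 0, "wz": 0.0194, "grip": 0},
  {"x": 0, "y": 0, "z": -0.05, "wx": 0, "wy": 0, "wz": 0.0194, "grip": 0},
  {"x": 0, "y": 0, "z": -0.05, "wx": 0, "wy": 0, "wz": 0.0194, "grip": 0},
  {"x": 0, "y": 0, "z": -0.05, "wx": 0, "wy": 0, "wz": 0.0194, "grip": 0},
  {"x": 0, "y": 0, "z": -0.05, "wx": 0, "wy": 0, "wz": 0.0194, "grip": 0},
  {"x": 0, "y": 0, "z": -0.05, "wx": 0, "wy": 0, "wz": 0.0194, "grip": 0},
  {"x": 0, "y": 0, "z": -0.05, "wx": 0, "wy": 0, "wz": 0.0194, "grip": 0},
])

```text
t: 1.13
position: [0.1706, 0.6012, 0.2999]
tool_rot: [-2.143, -2.297, 0.0]
force: [-0.3, 0.3, 0.3]
opening: 1.0
grasp_force: 0.0
```

Call:
servo_tool([
  {"x": -0.3, "y": 0.2, "z": 0, "wx": 0, "wy": 0, "wz": 0, "grip": 0},
  {"x": -0.3, "y": 0.2, "z": 0, "wx": 0, "wy": 0, "wz": 0, "grip": 0},
  {"x": -0.3, "y": 0.2, "z": 0, "wx": 0, "wy": 0, "wz": 0, "grip": 0},
  {"x": -0.3, "y": 0.2, "z": 0, "wx": 0, "wy": 0, "wz": 0, "grip": 0},
  {"x": -0.3, "y": 0.2, "z": 0, "wx": 0, "wy": 0, "wz": 0, "grip": 0},
  {"x": -0.3, "y": 0.2, "z": 0, "wx": 0, "wy": 0, "wz": 0, "grip": 0},
  {"x": -0.3, "y": 0.2, "z": 0, "wx": 0, "wy": 0, "wz": 0, "grip": 0},
  {"x": -0.3, "y": 0.2, "z": 0, "wx": 0, "wy": 0, "wz": 0, "grip": 0},
  {"x": -0.3, "y": 0.2, "z": 0, "wx": 0, "wy": 0, "wz": 0, "grip": 0},
  {"x": -0.3, "y": 0.2, "z": 0, "wx": 0, "wy": 0, "wz": 0, "grip": 0},
])

```text
t: 1.97
position: [0.3934, 0.3156, 0.2999]
tool_rot: [-2.136, -2.304, -0.001]
force: [0.7, 0.4, -0.5]
opening: 0.997
grasp_force: 0.0
```

Call:
servo_tool([
  {"x": -0.3, "y": 0.2, "z": 0, "wx": 0, "wy": 0, "wz": 0, "grip": 0.74},
  {"x": -0.3, "y": 0.2, "z": 0, "wx": 0, "wy": 0, "wz": 0, "grip": 0.74},
  {"x": -0.3, "y": 0.2, "z": 0, "wx": 0, "wy": 0, "wz": 0, "grip": 0.74},
  {"x": -0.3, "y": 0.2, "z": 0, "wx": 0, "wy": 0, "wz": 0, "grip": 0.74},
  {"x": -0.3, "y": 0.2, "z": 0, "wx": 0, "wy": 0, "wz": 0, "grip": 0.74},
  {"x": -0.3, "y": 0.2, "z": 0, "wx": 0, "wy": 0, "wz": 0, "grip": 0.74},
  {"x": -0.3, "y": 0.2, "z": 0, "wx": 0, "wy": 0, "wz": 0, "grip": 0.74},
  {"x": -0.3, "y": 0.2, "z": 0, "wx": 0, "wy": 0, "wz": 0, "grip": 0.74},
  {"x": 0, "y": 0, "z": 0, "wx": 0, "wy": 0, "wz": 0, "grip": 0.74},
  {"x": 0, "y": 0, "z": 0, "wx": 0, "wy": 0, "wz": 0, "grip": 0.74},
])

```text
t: 2.8
position: [0.5711, 0.0872, 0.2995]
tool_rot: [2.142, 2.297, -0.001]
force: [0.3, 1.1, 0.1]
opening: 0.276
grasp_force: 0.0
```

```bash
python3 - <<'E'
from h import *
im,K,C=grab("wrist","w1.png");np.save("w1.npy",C)
E
```

Call:
servo_tool([
  {"x": -0.3, "y": 0.15, "z": 0, "wx": 0, "wy": 0, "wz": 0, "grip": 0.74},
  {"x": -0.3, "y": 0.15, "z": 0, "wx": 0, "wy": 0, "wz": 0, "grip": 0.74},
  {"x": -0.3, "y": 0.15, "z": 0, "wx": 0, "wy": 0, "wz": 0, "grip": 0.74},
  {"x": -0.3, "y": 0.15, "z": 0, "wx": 0, "wy": 0, "wz": 0, "grip": 0.74},
  {"x": 0, "y": 0, "z": 0, "wx": 0, "wy": 0, "wz": 0, "grip": 0.74},
  {"x": 0, "y": 0, "z": 0, "wx": 0, "wy": 0, "wz": 0, "grip": 0.74},
  {"x": 0, "y": 0, "z": 0, "wx": 0, "wy": 0, "wz": 0, "grip": 0.74},
  {"x": 0, "y": 0, "z": 0, "wx": 0, "wy": 0, "wz": 0, "grip": 0.74},
  {"x": 0, "y": 0, "z": 0, "wx": 0, "wy": 0, "wz": 0, "grip": 0.74},
  {"x": 0, "y": 0, "z": 0, "wx": 0, "wy": 0, "wz": 0, "grip": 0.74},
])

```text
t: 3.68
position: [0.6388, -0.0236, 0.2999]
tool_rot: [-2.133, -2.305, -0.001]
force: [-0.0, 0.6, 0.3]
opening: 0.253
grasp_force: 0.0
```

```bash
python3 - <<'E'
from h import *
im,K,C=grab("wrist","w2.png");np.save("w2.npy",C)
a=cv2.imread("pics/w1.png");b=cv2.imread("pics/w2.png")
cv2.imwrite("pics/w12.png",cv2.resize(np.hstack([a,b]),(800,300),interpolation=cv2.INTER_AREA))
E
```

```text
(no output)
```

View pics/w12.png

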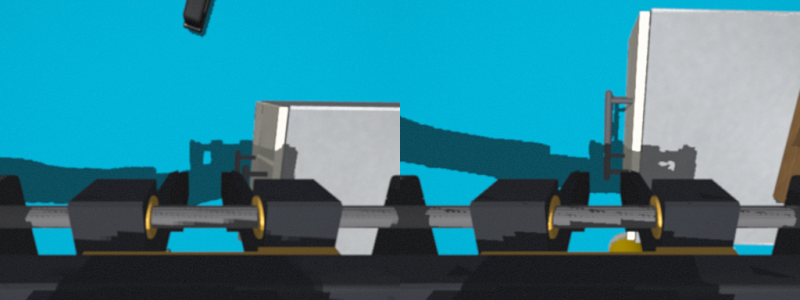

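The left frame (w1) shows the handle at about (237,160), partly in shadow. The right frame (w2) shows the bar vertical at about x=608, y=92-180, and the panel's white lip at x=640-648. Next I'll measure them at full resolution.

```bash
python3 - <<'E'
from h import *
K=np.array(ctrl.camera_info("wrist")["mtx"]);C1=np.load("w1.npy");C2=np.load("w2.npy")
a=cv2.imread("pics/w1.png");b=cv2.imread("pics/w2.png")
ha=cv2.cvtColor(a,cv2.COLOR_BGR2HSV);hb=cv2.cvtColor(b,cv2.COLOR_BGR2HSV)
for r in (135,150,165): print(r,hb[r,255:325,1].tolist())
print("end", hb[108:125,267,1].tolist())
for r in (195,200,205,210,215,220): print(r,ha[r,290:325,1].tolist())
print("endcol",[ha[180:205,c,1].tolist() for c in(302,305)])
E
```

```text
135 [247, 255, 255, 253, 255, 233, 215, 133, 43, 5, 9, 11, 11, 11, 11, 18, 77, 190, 236, 255, 240, 202, 255, 252, 215, 255, 255, 255, 255, 255, 255, 255, 202, 143, 57, 8, 18, 19, 17, 11, 23, 18, 23, 24, 24, 18, 6, 3, 3, 4, 3, 4, 4, 4, 4, 10, 23, 11, 4, 8, 8, 8, 6, 9, 8, 8, 6, 8, 11, 8]
150 [255, 255, 255, 255, 255, 232, 190, 107, 26, 10, 16, 11, 11, 8, 6, 47, 163, 220, 250, 231, 223, 246, 241, 252, 239, 215, 255, 255, 255, 255, 255, 218, 182, 88, 17, 22, 18, 22, 19, 19, 21, 19, 21, 21, 21, 9, 5, 4, 4, 4, 4, 5, 4, 5, 11, 25, 9, 5, 3, 8, 6, 9, 6, 8, 5, 5, 8, 8, 7, 9]
165 [254, 255, 255, 255, 255, 220, 159, 68, 18, 9, 11, 13, 12, 10, 17, 66, 148, 201, 210, 213, 213, 249, 220, 224, 249, 255, 255, 241, 255, 255, 255, 188, 105, 19, 24, 23, 20, 19, 19, 19, 20, 20, 19, 21, 14, 6, 4, 4, 5, 5, 4, 4, 5, 10, 22, 9, 7, 7, 8, 9, 10, 8, 8, 10, 11, 5, 7, 7, 7, 10]
end [255, 255, 255, 253, 255, 255, 214, 137, 36, 7, 5, 9, 4, 9, 13, 11, 11]
195 [203, 247, 195, 223, 227, 219, 244, 219, 225, 236, 206, 140, 70, 31, 19, 25, 23, 71, 150, 198, 220, 215, 218, 236, 212, 208, 194, 199, 211, 220, 236, 185, 101,
[... 354 characters left out ...]
 222, 239, 193, 255, 194, 247, 223, 144, 48, 15, 20, 19, 5, 45, 138, 212, 244, 208, 216, 186, 191, 205, 210, 190, 255, 255, 203, 168, 87, 30, 17, 19]
215 [189, 220, 231, 238, 215, 223, 222, 228, 233, 182, 137, 45, 27, 17, 14, 23, 92, 152, 216, 195, 85, 32, 11, 19, 28, 10, 11, 50, 120, 179, 133, 53, 12, 16, 19]
220 [165, 130, 131, 125, 204, 121, 109, 38, 46, 73, 53, 64, 28, 44, 44, 79, 97, 183, 207, 150, 75, 16, 28, 25, 23, 5, 25, 11, 58, 67, 67, 24, 19, 4, 0]
endcol [[255, 249, 255, 255, 255, 255, 255, 181, 252, 255, 208, 200, 157, 143, 68, 70, 35, 39, 49, 63, 19, 21, 20, 23, 15], [250, 250, 255, 255, 255, 243, 191, 231, 203, 225, 208, 175, 114, 32, 14, 25, 22, 5, 26, 29, 16, 25, 26, 5, 24]]
```

```bash
python3 - <<'E'
from h import *
K=np.array(ctrl.camera_info("wrist")["mtx"]);C1=np.load("w1.npy");C2=np.load("w2.npy")
p,e=tri(ray(K,C1,304.5,192.5),ray(K,C2,267,115));print("end",p,e)
for z in (.120,.123):
    A=onz(K,C2,267,115,z);B=onz(K,C2,266,170,z);d=B-A
    print(z,A.round(4),B.round(4),np.degrees(np.arctan2(d[0],-d[1])))
q1=onz(K,C2,301,135,.147);q2=onz(K,C2,299,170,.147);d=q2-q1;print("lip",q1.round(4),q2.round(4),np.degrees(np.arctan2(d[0],-d[1])))
# unit front edge of roof plate, corners in w2
g=cv2.imread("pics/w2.png",0).astype(float)
print(pose()[:3,:3].round(4))
E
```

```text
end [0.64083661 0.04542383 0.03775431] 0.00072478965376914
0.12 [0.6396 0.0453 0.12  ] [ 0.6437 -0.0179  0.12  ] 3.70689501208244
0.123 [0.6396 0.0453 0.123 ] [ 0.6436 -0.0173  0.123 ] 3.706895012082385
lip [0.6766 0.0277 0.147 ] [ 0.6788 -0.0098  0.147 ] 3.364530640710262
[[-7.68e-02  9.97e-01 -0.00e+00]
 [ 9.97e-01  7.68e-02  6.00e-04]
 [ 6.00e-04 -0.00e+00 -1.00e+00]]
```

```bash
python3 - <<'E'
from h import *
K=np.array(ctrl.camera_info("wrist")["mtx"]);C1=np.load("w1.npy");C2=np.load("w2.npy")
for z in(.122,.036):print(proj(K,C1,[.6396,.0453,z]),proj(K,C2,[.6396,.0453,z]))
a=cv2.imread("pics/w1.png");cv2.imwrite("pics/w1c.png",cv2.resize(a[170:250,280:380],(800,600),interpolation=cv2.INTER_CUBIC))
E
```

```text
[314.2260494  211.33725225] [266.99872425 115.00049869]
[303.73572374 192.10644079] [265.88431749 115.13812627]
```

View pics/w1c.png

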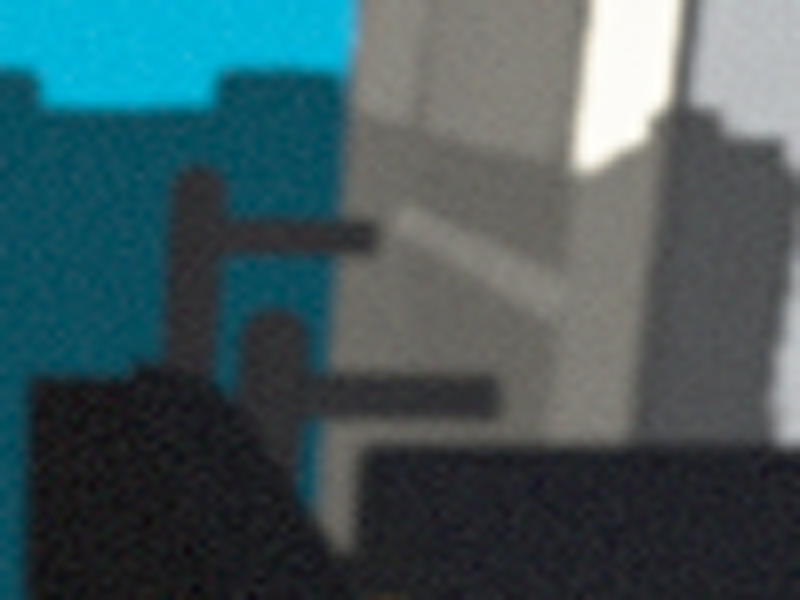

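In the crop the lower bar's end is at w1 (304,192) and the upper bar's end at (314.4,211). The upper one matches the projection at z=0.122, so the bar height is confirmed and the drawer is shut. Descending onto the bar.

Call:
servo_tool([
  {"x": 0.036, "y": 0.053, "z": 0, "wx": 0, "wy": 0, "wz": 0, "grip": 0.74},
  {"x": 0, "y": 0, "z": 0.25, "wx": 0, "wy": 0, "wz": 0, "grip": 0.74},
  {"x": 0, "y": 0, "z": 0.25, "wx": 0, "wy": 0, "wz": 0, "grip": 0.74},
  {"x": 0, "y": 0, "z": 0.25, "wx": 0, "wy": 0, "wz": 0, "grip": 0.74},
  {"x": 0, "y": 0, "z": 0.25, "wx": 0, "wy": 0, "wz": 0, "grip": 0.74},
  {"x": 0, "y": 0, "z": 0.25, "wx": 0, "wy": 0, "wz": 0, "grip": 0.74},
  {"x": 0, "y": 0, "z": 0.25, "wx": 0, "wy": 0, "wz": 0, "grip": 0.74},
  {"x": 0, "y": 0, "z": 0.15, "wx": 0, "wy": 0, "wz": 0, "grip": 0.74},
  {"x": 0, "y": 0, "z": 0.13, "wx": 0, "wy": 0, "wz": 0, "grip": 0.74},
  {"x": 0, "y": 0, "z": 0, "wx": 0, "wy": 0, "wz": 0, "grip": 0.74},
])

```text
t: 4.57
position: [0.6427, -0.0208, 0.119]
tool_rot: [-2.133, -2.301, 0.004]
force: [1.5, 0.4, -0.4]
opening: 0.262
grasp_force: 0.0
```

Call:
servo_tool([
  {"x": 0, "y": 0, "z": 0, "wx": 0, "wy": 0, "wz": 0, "grip": 1},
  {"x": 0, "y": 0, "z": 0, "wx": 0, "wy": 0, "wz": 0, "grip": 1},
  {"x": 0, "y": 0, "z": 0, "wx": 0, "wy": 0, "wz": 0, "grip": 1},
  {"x": 0, "y": 0, "z": 0, "wx": 0, "wy": 0, "wz": 0, "grip": 1},
  {"x": 0, "y": 0, "z": 0, "wx": 0, "wy": 0, "wz": 0, "grip": 1},
  {"x": 0, "y": 0, "z": 0, "wx": 0, "wy": 0, "wz": 0, "grip": 1},
  {"x": 0, "y": -0.05, "z": 0, "wx": 0, "wy": 0, "wz": 0, "grip": 1},
  {"x": 0, "y": -0.1, "z": 0, "wx": 0, "wy": 0, "wz": 0, "grip": 1},
  {"x": 0, "y": -0.1, "z": 0, "wx": 0, "wy": 0, "wz": 0, "grip": 1},
  {"x": 0, "y": -0.1, "z": 0, "wx": 0, "wy": 0, "wz": 0, "grip": 1},
])

```text
t: 5.4
position: [0.6109, -0.0233, 0.1225]
tool_rot: [2.134, 2.301, 0.007]
force: [3.5, 2.2, -2.6]
opening: 0.114
grasp_force: 30.0
```

Call:
servo_tool([
  {"x": 0, "y": -0.18, "z": 0, "wx": 0, "wy": 0, "wz": 0, "grip": 1},
  {"x": 0, "y": -0.18, "z": 0, "wx": 0, "wy": 0, "wz": 0, "grip": 1},
  {"x": 0, "y": -0.18, "z": 0, "wx": 0, "wy": 0, "wz": 0, "grip": 1},
  {"x": 0, "y": -0.18, "z": 0, "wx": 0, "wy": 0, "wz": 0, "grip": 1},
  {"x": 0, "y": -0.18, "z": 0, "wx": 0, "wy": 0, "wz": 0, "grip": 1},
  {"x": 0, "y": -0.18, "z": 0, "wx": 0, "wy": 0, "wz": 0, "grip": 1},
  {"x": 0, "y": -0.18, "z": 0, "wx": 0, "wy": 0, "wz": 0, "grip": 1},
  {"x": 0, "y": -0.18, "z": 0, "wx": 0, "wy": 0, "wz": 0, "grip": 1},
  {"x": 0, "y": -0.14, "z": 0, "wx": 0, "wy": 0, "wz": 0, "grip": 1},
  {"x": 0, "y": 0, "z": 0, "wx": 0, "wy": 0, "wz": 0, "grip": 1},
])

```text
t: 6.23
position: [0.4479, -0.0328, 0.1224]
tool_rot: [-2.128, -2.303, 0.0]
force: [-3.1, 8.9, 6.8]
opening: 0.11
grasp_force: 30.0
```

Call:
servo_tool([
  {"x": 0, "y": 0, "z": 0, "wx": 0, "wy": 0, "wz": 0, "grip": 0.74},
  {"x": 0, "y": 0, "z": 0, "wx": 0, "wy": 0, "wz": 0, "grip": 0.74},
  {"x": 0, "y": 0, "z": 0, "wx": 0, "wy": 0, "wz": 0, "grip": 0.74},
  {"x": 0, "y": 0, "z": 0, "wx": 0, "wy": 0, "wz": 0, "grip": 0.74},
  {"x": 0, "y": 0, "z": -0.2, "wx": 0, "wy": 0, "wz": 0, "grip": 0.74},
  {"x": 0, "y": 0, "z": -0.3, "wx": 0, "wy": 0, "wz": 0, "grip": 0.74},
  {"x": 0, "y": 0, "z": -0.3, "wx": 0, "wy": 0, "wz": 0, "grip": 0.74},
  {"x": 0, "y": 0, "z": -0.3, "wx": 0, "wy": 0, "wz": 0, "grip": 0.5},
  {"x": 0, "y": 0, "z": -0.3, "wx": 0, "wy": 0, "wz": 0, "grip": 0.2},
  {"x": 0, "y": 0, "z": -0.1, "wx": 0, "wy": 0, "wz": 0, "grip": 0.2},
])

```text
t: 7.07
position: [0.4536, -0.0366, 0.2754]
tool_rot: [2.134, 2.298, 0.007]
force: [0.0, -0.1, -0.1]
opening: 0.457
grasp_force: 0.0
```

Call:
servo_tool([
  {"x": 0, "y": 0, "z": -0.09, "wx": 0, "wy": 0, "wz": 0.0178, "grip": 0},
  {"x": 0, "y": 0, "z": -0.09, "wx": 0, "wy": 0, "wz": 0.0178, "grip": 0},
  {"x": 0, "y": 0, "z": -0.09, "wx": 0, "wy": 0, "wz": 0.0178, "grip": 0},
  {"x": 0.38, "y": 0, "z": 0, "wx": 0, "wy": 0, "wz": 0, "grip": 0},
  {"x": 0.38, "y": 0, "z": 0, "wx": 0, "wy": 0, "wz": 0, "grip": 0},
  {"x": 0.38, "y": 0, "z": 0, "wx": 0, "wy": 0, "wz": 0, "grip": 0},
  {"x": 0.38, "y": 0, "z": 0, "wx": 0, "wy": 0, "wz": 0, "grip": 0},
  {"x": 0.38, "y": 0, "z": 0, "wx": 0, "wy": 0, "wz": 0, "grip": 0},
  {"x": 0.38, "y": 0, "z": 0, "wx": 0, "wy": 0, "wz": 0, "grip": 0},
  {"x": 0.2, "y": 0, "z": 0, "wx": 0, "wy": 0, "wz": 0, "grip": 0},
])

```text
t: 7.9
position: [0.516, 0.2092, 0.2984]
tool_rot: [-2.485, -1.92, -0.004]
force: [1.0, 0.7, 0.2]
opening: 1.004
grasp_force: 0.0
```

```bash
python3 - <<'E'
from h import *
im,K,C=grab("wrist","s1.png");np.save("s1.npy",C);print(pose().round(4))
E
```

```text
[[ 2.489e-01  9.685e-01  1.700e-03  5.164e-01]
 [ 9.685e-01 -2.489e-01  5.000e-03  2.124e-01]
 [ 5.200e-03  4.000e-04 -1.000e+00  2.982e-01]
 [ 0.000e+00  0.000e+00  0.000e+00  1.000e+00]]
```

Call:
servo_tool([
  {"x": 0.38, "y": 0, "z": 0, "wx": 0, "wy": 0, "wz": 0, "grip": 0},
  {"x": 0.38, "y": 0, "z": 0, "wx": 0, "wy": 0, "wz": 0, "grip": 0},
  {"x": 0.36, "y": 0, "z": 0, "wx": 0, "wy": 0, "wz": 0, "grip": 0},
  {"x": 0, "y": 0, "z": 0, "wx": 0, "wy": 0, "wz": 0, "grip": 0},
  {"x": 0, "y": 0, "z": 0, "wx": 0, "wy": 0, "wz": 0, "grip": 0},
  {"x": 0, "y": 0, "z": 0, "wx": 0, "wy": 0, "wz": 0, "grip": 0},
  {"x": 0, "y": 0, "z": 0, "wx": 0, "wy": 0, "wz": 0, "grip": 0},
  {"x": 0, "y": 0, "z": 0, "wx": 0, "wy": 0, "wz": 0, "grip": 0},
  {"x": 0, "y": 0, "z": 0, "wx": 0, "wy": 0, "wz": 0, "grip": 0},
  {"x": 0, "y": 0, "z": 0, "wx": 0, "wy": 0, "wz": 0, "grip": 0},
])

```text
t: 8.78
position: [0.5445, 0.3111, 0.299]
tool_rot: [2.492, 1.913, 0.0]
force: [0.4, -0.6, -0.1]
opening: 1.001
grasp_force: 0.0
```

```bash
python3 - <<'E'
from h import *
im,K,C=grab("wrist","s2.png");np.save("s2.npy",C);print(pose().round(4))
a,_,_=grab("scene","d.png");b,_,_=grab("side","e.png")
s1=cv2.imread("pics/s1.png")
cr=lambda i:cv2.resize(i,(400,300),interpolation=cv2.INTER_CUBIC)
d=cv2.imread("pics/d.png");e=cv2.imread("pics/e.png")
cv2.imwrite("pics/f.png",np.vstack([np.hstack([cr(d[130:250,200:360]),cr(e[130:250,190:350])]),np.hstack([cr(s1[60:240,140:380]),cr(im[60:240,140:380,::-1])])]))
E
```

```text
[[ 2.584e-01  9.660e-01  2.000e-04  5.445e-01]
 [ 9.660e-01 -2.584e-01  1.000e-04  3.113e-01]
 [ 2.000e-04  1.000e-04 -1.000e+00  2.990e-01]
 [ 0.000e+00  0.000e+00  0.000e+00  1.000e+00]]
```

View pics/f.png

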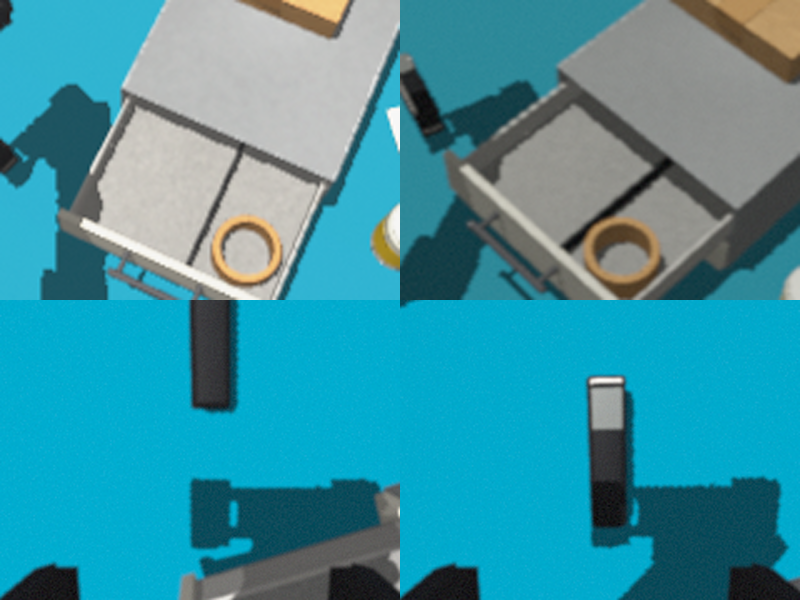

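The crops show the drawer well open with the tape in the right bay. The divider runs from scene (296,188) to (276,235) and from side (296,196) to (256,229). The stapler is at s2 px (253-275, 107-196), and its near end is at s1 row 126.

```bash
python3 - <<'E'
from h import *
K=np.array(ctrl.camera_info("wrist")["mtx"]);S1=np.load("s1.npy");S2=np.load("s2.npy")
def rect(f,rmax):
    im=cv2.imread("pics/"+f);h=cv2.cvtColor(im,cv2.COLOR_BGR2HSV)
    m=((h[...,1]<120)).astype(np.uint8);m[rmax:]=0;m[:,:200]=0;m[:,330:]=0
    c=max(cv2.findContours(m,0,2)[0],key=cv2.contourArea);return c[:,0,:]
c1=rect("s1.png",160);c2=rect("s2.png",215)
def ends(c): 
    b=c[c[:,1]>=c[:,1].max()-1][:,0]; return (b.min(),b.max(),c[:,1].max()),c.min(0),c.max(0)
print(ends(c1),ends(c2))
e1,e2=ends(c1)[0],ends(c2)[0]
print("nearend",[tri(ray(K,S1,(e1[0]+e1[1])/2+.5,e1[2]+1),ray(K,S2,(e2[0]+e2[1])/2+.5,e2[2]+1))])
r=cv2.minAreaRect(c2);print(r)
bp=cv2.boxPoints(r)+.5
for z in(.0,.053):
    P=np.array([onz(K,S2,*p,z)[:2] for p in bp]);e=P[1:3]-P[:2];l=np.linalg.norm(e,axis=1);d=e[l.argmax()]
    print(z,P.mean(0).round(4),l.round(3),np.degrees(np.arctan2(d[1],d[0])).round(1),P.round(3).tolist())
_,Ka,Ca=grab("scene");_,Kb,Cb=grab("side")
ps=[tri(ray(Ka,Ca,*p),ray(Kb,Cb,*q)) for p,q in(((296,188),(296,196)),((276,234.8),(256,228.8)))]
print("div",ps)
A=onz(Ka,Ca,296,188,.097);B=onz(Ka,Ca,276,234.8,.097);print(A,B)
B=np.array([.4492,-.0318]);ux=np.array([.998,.063]);uy=np.array([-.063,.998])
for n,p in (("A",A),): print("unit coords rel bar",ux@(p[:2]-B),uy@(p[:2]-B))
q=onz(Ca and Ka,Ca,1,1,0) if 0 else None
E
```

```text
((np.int32(256), np.int32(276), np.int32(124)), array([254,  24], dtype=int32), array([277, 124], dtype=int32)) ((np.int32(257), np.int32(272), np.int32(195)), array([253, 106], dtype=int32), array([275, 195], dtype=int32))
nearend [(array([0.53668235, 0.26151638, 0.0441501 ]), np.float64(0.00025097693946809325))]
((264.25494384765625, 150.47210693359375), (89.37793731689453, 21.416934967041016), 88.72696685791016)
0.0 [0.5519 0.319 ] [0.033 0.144] -102.9 [[0.553, 0.393], [0.585, 0.385], [0.553, 0.245], [0.517, 0.253]]
0.053 [0.5532 0.3261] [0.029 0.127] -102.9 [[0.554, 0.391], [0.582, 0.384], [0.554, 0.261], [0.523, 0.268]]
div [(array([ 0.71399985, -0.04713843,  0.07955092]), np.float64(0.0018637877926485173)), (array([ 0.51776947, -0.06476609,  0.09897313]), np.float64(0.005346930125478395))]
[ 0.70651028 -0.04779743  0.097     ] [ 0.51560941 -0.06386209  0.097     ]
unit coords rel bar 0.25578781970714565 -0.03217597997130499
```

Call:
servo_tool([
  {"x": 0.1, "y": 0.04, "z": 0.24, "wx": 0, "wy": 0, "wz": -0.003, "grip": 0},
  {"x": 0, "y": 0, "z": 0.25, "wx": 0, "wy": 0, "wz": 0, "grip": 0},
  {"x": 0, "y": 0, "z": 0.25, "wx": 0, "wy": 0, "wz": 0, "grip": 0},
  {"x": 0, "y": 0, "z": 0.25, "wx": 0, "wy": 0, "wz": 0, "grip": 0},
  {"x": 0, "y": 0, "z": 0.25, "wx": 0, "wy": 0, "wz": 0, "grip": 0},
  {"x": 0, "y": 0, "z": 0.25, "wx": 0, "wy": 0, "wz": 0, "grip": 0},
  {"x": 0, "y": 0, "z": 0, "wx": 0, "wy": 0, "wz": 0, "grip": 0},
  {"x": 0, "y": 0, "z": 0, "wx": 0, "wy": 0, "wz": 0, "grip": 0},
  {"x": 0, "y": 0, "z": 0, "wx": 0, "wy": 0, "wz": 0, "grip": 0},
  {"x": 0, "y": 0, "z": 0, "wx": 0, "wy": 0, "wz": 0, "grip": 0},
])

```text
t: 9.87
position: [0.5521, 0.3212, 0.1517]
tool_rot: [2.473, 1.937, 0.006]
force: [-0.8, -0.1, -0.1]
opening: 1.004
grasp_force: 0.0
```

```bash
python3 - <<'E'
from h import *
im,K,S2=grab("wrist","s3.png");print(pose().round(4)[:3])
h=cv2.cvtColor(im,cv2.COLOR_RGB2HSV);m=(h[...,1]<120).astype(np.uint8);m[212:]=0;m[:,200:][:,130:]=0;m[:,:200]=0
c=max(cv2.findContours(m,0,2)[0],key=cv2.contourArea)[:,0,:];print(c.min(0),c.max(0))
for r in (60,100,140,180,205):
    x=c[abs(c[:,1]-r)<=2][:,0];print(r,x.min() if len(x) else None,x.max() if len(x) else None)
u=(c[c[:,1]<=c[:,1].min()+2][:,0]).mean();v=c[:,1].min()
for z in(0,.02,.05):print("far end",z,onz(K,S2,u+.5,v,z).round(4))
S=np.load("s2.npy");print("s2 far",[onz(K,S,264,106,z).round(4) for z in(0,.02,.05)])
# where is the TCP fingertip in scene view, and the white drawer rims?
Ka=np.array(ctrl.camera_info("scene")["mtx"]);Ca=np.array(ctrl.camera_info("scene")["cam_to_world"])
print(proj(Ka,Ca,pose()[:3,3]),[tri(ray(K,S2,u+.5,v),ray(K,S,264,106))])
E
```

```text
[[ 0.2393  0.9709  0.003   0.552 ]
 [ 0.9709 -0.2393  0.0019  0.3212]
 [ 0.0025  0.0025 -1.      0.1516]]
[243 114] [277 211]
60 None None
100 None None
140 None None
180 276 277
205 244 276
far end 0 [0.5683 0.3892 0.    ]
far end 0.02 [0.5683 0.389  0.02  ]
far end 0.05 [0.5683 0.3888 0.05  ]
s2 far [array([0.5692, 0.3896, 0.    ]), array([0.5689, 0.389 , 0.02  ]), array([0.5684, 0.3881, 0.05  ])]
[185.8488252  171.85381691] [(array([0.56850171, 0.38878929, 0.03179617]), np.float64(0.0005221895357813419))]
```

Call:
servo_tool([
  {"x": 0, "y": -0.01, "z": 0.23, "wx": 0, "wy": 0, "wz": 0, "grip": 0},
  {"x": 0, "y": 0, "z": 0.23, "wx": 0, "wy": 0, "wz": 0, "grip": 0},
  {"x": 0, "y": 0, "z": 0.23, "wx": 0, "wy": 0, "wz": 0, "grip": 0},
  {"x": 0, "y": 0, "z": 0.23, "wx": 0, "wy": 0, "wz": 0, "grip": 0},
  {"x": 0, "y": 0, "z": 0.22, "wx": 0, "wy": 0, "wz": 0, "grip": 0},
  {"x": 0, "y": 0, "z": 0, "wx": 0, "wy": 0, "wz": 0, "grip": 0},
  {"x": 0, "y": 0, "z": 0, "wx": 0, "wy": 0, "wz": 0, "grip": 0.4},
  {"x": 0, "y": 0, "z": 0, "wx": 0, "wy": 0, "wz": 0, "grip": 1},
  {"x": 0, "y": 0, "z": 0, "wx": 0, "wy": 0, "wz": 0, "grip": 1},
  {"x": 0, "y": 0, "z": 0, "wx": 0, "wy": 0, "wz": 0, "grip": 1},
])

```text
t: 10.75
position: [0.551, 0.3215, 0.0376]
tool_rot: [2.473, 1.937, 0.005]
force: [0.4, -0.2, 0.2]
opening: 0.724
grasp_force: 0.0
```

Call:
servo_tool([
  {"x": 0, "y": 0, "z": 0, "wx": 0, "wy": 0, "wz": 0, "grip": 1},
  {"x": 0, "y": 0, "z": 0, "wx": 0, "wy": 0, "wz": 0, "grip": 1},
  {"x": 0, "y": 0, "z": -0.1, "wx": 0, "wy": 0, "wz": 0, "grip": 1},
  {"x": 0, "y": 0, "z": -0.2, "wx": 0, "wy": 0, "wz": 0, "grip": 1},
  {"x": 0, "y": 0, "z": -0.3, "wx": 0, "wy": 0, "wz": 0, "grip": 1},
  {"x": 0, "y": 0, "z": -0.3, "wx": 0, "wy": 0, "wz": 0, "grip": 1},
  {"x": 0, "y": 0, "z": -0.3, "wx": 0, "wy": 0, "wz": 0, "grip": 1},
  {"x": 0, "y": 0, "z": -0.3, "wx": 0, "wy": 0, "wz": 0, "grip": 1},
  {"x": 0, "y": 0, "z": -0.3, "wx": 0, "wy": 0, "wz": 0, "grip": 1},
  {"x": 0, "y": 0, "z": 0, "wx": 0, "wy": 0, "wz": 0, "grip": 1},
])

```text
t: 11.58
position: [0.5533, 0.3222, 0.223]
tool_rot: [2.472, 1.936, 0.019]
force: [0.7, 0.8, 0.8]
opening: 0.008
grasp_force: 0.0
```

Closed too early, so the lift missed. Looking again.

Call:
servo_tool([
  {"x": 0, "y": 0, "z": -0.25, "wx": 0, "wy": 0, "wz": 0, "grip": 0},
  {"x": 0, "y": 0, "z": -0.25, "wx": 0, "wy": 0, "wz": 0, "grip": 0},
  {"x": 0, "y": 0, "z": -0.25, "wx": 0, "wy": 0, "wz": 0, "grip": 0},
  {"x": 0, "y": 0, "z": 0, "wx": 0, "wy": 0, "wz": 0, "grip": 0},
  {"x": 0, "y": 0, "z": 0, "wx": 0, "wy": 0, "wz": 0, "grip": 0},
  {"x": 0, "y": 0, "z": 0, "wx": 0, "wy": 0, "wz": 0, "grip": 0},
  {"x": 0, "y": 0, "z": 0, "wx": 0, "wy": 0, "wz": 0, "grip": 0},
  {"x": 0, "y": 0, "z": 0, "wx": 0, "wy": 0, "wz": 0, "grip": 0},
  {"x": 0, "y": 0, "z": 0, "wx": 0, "wy": 0, "wz": 0, "grip": 0},
  {"x": 0, "y": 0, "z": 0, "wx": 0, "wy": 0, "wz": 0, "grip": 0},
])

```text
t: 12.42
position: [0.5496, 0.3207, 0.29]
tool_rot: [-2.473, -1.937, 0.002]
force: [0.4, 0.0, -0.1]
opening: 0.736
grasp_force: 0.0
```

```bash
python3 - <<'E'
from h import *
im,K,S=grab("wrist","s4.png");print(pose().round(4)[:3])
h=cv2.cvtColor(im,cv2.COLOR_RGB2HSV);m=(h[...,1]<120).astype(np.uint8);m[213:]=0;m[:,:150]=0;m[:,380:]=0
c=max(cv2.findContours(m,0,2)[0],key=cv2.contourArea)
r=cv2.minAreaRect(c);c=c[:,0,:];print(r,c.min(0),c.max(0))
P=np.array([onz(K,S,*p,.04)[:2] for p in cv2.boxPoints(r)+.5]);print(P.round(3).tolist(),P.mean(0))
E
```

```text
[[ 2.393e-01  9.709e-01 -8.000e-04  5.497e-01]
 [ 9.709e-01 -2.393e-01 -5.000e-04  3.207e-01]
 [-7.000e-04 -7.000e-04 -1.000e+00  2.902e-01]]
((263.0, 158.0), (90.0, 22.0), 90.0) [252 113] [274 203]
[[0.554, 0.392], [0.583, 0.385], [0.554, 0.257], [0.521, 0.265]] [0.5531227  0.32494176]
```

Call:
servo_tool([
  {"x": 0.03, "y": 0.02, "z": 0.33, "wx": 0, "wy": 0, "wz": 0, "grip": 0},
  {"x": 0, "y": 0, "z": 0.33, "wx": 0, "wy": 0, "wz": 0, "grip": 0},
  {"x": 0, "y": 0, "z": 0.33, "wx": 0, "wy": 0, "wz": 0, "grip": 0.2},
  {"x": 0, "y": 0, "z": 0.33, "wx": 0, "wy": 0, "wz": 0, "grip": 0.2},
  {"x": 0, "y": 0, "z": 0.33, "wx": 0, "wy": 0, "wz": 0, "grip": 0.2},
  {"x": 0, "y": 0, "z": 0.33, "wx": 0, "wy": 0, "wz": 0, "grip": 0.2},
  {"x": 0, "y": 0, "z": 0.3, "wx": 0, "wy": 0, "wz": 0, "grip": 0.2},
  {"x": 0, "y": 0, "z": 0.25, "wx": 0, "wy": 0, "wz": 0, "grip": 0.2},
  {"x": 0, "y": 0, "z": 0, "wx": 0, "wy": 0, "wz": 0, "grip": 1},
  {"x": 0, "y": 0, "z": 0, "wx": 0, "wy": 0, "wz": 0, "grip": 1},
])

```text
t: 13.3
position: [0.5518, 0.3228, 0.0367]
tool_rot: [-2.473, -1.937, 0.004]
force: [-0.4, -0.2, -0.2]
opening: 0.676
grasp_force: 0.0
```

Call:
servo_tool([
  {"x": 0, "y": 0, "z": 0, "wx": 0, "wy": 0, "wz": 0, "grip": 1},
  {"x": 0, "y": 0, "z": 0, "wx": 0, "wy": 0, "wz": 0, "grip": 1},
  {"x": 0, "y": 0, "z": 0, "wx": 0, "wy": 0, "wz": 0, "grip": 1},
  {"x": 0, "y": 0, "z": 0, "wx": 0, "wy": 0, "wz": 0, "grip": 1},
  {"x": 0, "y": 0, "z": 0, "wx": 0, "wy": 0, "wz": 0, "grip": 1},
  {"x": 0, "y": 0, "z": 0, "wx": 0, "wy": 0, "wz": 0, "grip": 1},
  {"x": 0, "y": 0, "z": 0, "wx": 0, "wy": 0, "wz": 0, "grip": 1},
  {"x": 0, "y": 0, "z": 0, "wx": 0, "wy": 0, "wz": 0, "grip": 1},
  {"x": 0, "y": 0, "z": 0, "wx": 0, "wy": 0, "wz": 0, "grip": 1},
  {"x": 0, "y": 0, "z": 0, "wx": 0, "wy": 0, "wz": 0, "grip": 1},
])

```text
t: 14.13
position: [0.5524, 0.324, 0.0392]
tool_rot: [-2.472, -1.938, -0.002]
force: [-3.5, 0.9, 6.0]
opening: 0.357
grasp_force: 30.0
```

```bash
python3 - <<'E'
from h import *
K=np.array(ctrl.camera_info("wrist")["mtx"]);C2=np.load("w2.npy")
print(proj(K,C2,[.6684,.1474,.147]),proj(K,C2,[.68,.148,.15]))
b=cv2.cvtColor(cv2.imread("pics/w2.png"),cv2.COLOR_BGR2HSV);print(b[5:25,315,1].tolist(),b[5:25,305,1].tolist(),b[20,295:320,1].tolist())
E
```

```text
[307.164493     4.93262213] [320.19115796   4.03293999]
[255, 254, 255, 240, 253, 255, 255, 249, 190, 76, 8, 7, 5, 4, 4, 5, 4, 4, 5, 5] [255, 249, 255, 255, 255, 255, 255, 255, 254, 249, 214, 192, 181, 159, 132, 92, 53, 19, 11, 21] [244, 255, 255, 255, 237, 255, 255, 255, 230, 175, 92, 7, 18, 9, 5, 4, 4, 5, 5, 5, 5, 5, 5, 11, 22]
```

Call:
servo_tool([
  {"x": 0, "y": 0, "z": -0.1, "wx": 0, "wy": 0, "wz": 0, "grip": 1},
  {"x": 0, "y": 0, "z": -0.2, "wx": 0, "wy": 0, "wz": 0, "grip": 1},
  {"x": 0, "y": 0, "z": -0.25, "wx": 0, "wy": 0, "wz": 0, "grip": 1},
  {"x": 0, "y": 0, "z": -0.25, "wx": 0, "wy": 0, "wz": 0, "grip": 1},
  {"x": 0, "y": 0, "z": -0.25, "wx": 0, "wy": 0, "wz": 0, "grip": 1},
  {"x": 0, "y": 0, "z": -0.25, "wx": 0, "wy": 0, "wz": 0, "grip": 1},
  {"x": 0, "y": 0, "z": -0.25, "wx": 0, "wy": 0, "wz": 0, "grip": 1},
  {"x": 0, "y": 0, "z": -0.25, "wx": 0, "wy": 0, "wz": 0, "grip": 1},
  {"x": 0, "y": 0, "z": -0.2, "wx": 0, "wy": 0, "wz": 0, "grip": 1},
  {"x": 0, "y": 0, "z": 0, "wx": 0, "wy": 0, "wz": 0, "grip": 1},
])

```text
t: 14.97
position: [0.5548, 0.324, 0.2426]
tool_rot: [2.472, 1.936, 0.013]
force: [1.1, -0.5, -3.6]
opening: 0.36
grasp_force: 30.0
```

Call:
servo_tool([
  {"x": 0, "y": 0, "z": 0, "wx": 0, "wy": 0, "wz": 0.018, "grip": 1},
  {"x": 0, "y": 0, "z": 0, "wx": 0, "wy": 0, "wz": 0.018, "grip": 1},
  {"x": 0, "y": 0, "z": 0, "wx": 0, "wy": 0, "wz": 0.018, "grip": 1},
  {"x": 0, "y": 0, "z": 0, "wx": 0, "wy": 0, "wz": 0.018, "grip": 1},
  {"x": 0, "y": 0, "z": 0, "wx": 0, "wy": 0, "wz": 0.018, "grip": 1},
  {"x": 0, "y": 0, "z": 0, "wx": 0, "wy": 0, "wz": 0.018, "grip": 1},
  {"x": 0, "y": 0, "z": 0, "wx": 0, "wy": 0, "wz": 0.018, "grip": 1},
  {"x": 0, "y": 0, "z": 0, "wx": 0, "wy": 0, "wz": 0.018, "grip": 1},
  {"x": 0, "y": 0, "z": 0, "wx": 0, "wy": 0, "wz": 0.018, "grip": 1},
  {"x": 0, "y": 0, "z": 0, "wx": 0, "wy": 0, "wz": 0.018, "grip": 1},
])

```text
t: 15.8
position: [0.5516, 0.3228, 0.2362]
tool_rot: [3.126, 0.302, -0.004]
force: [0.2, -0.1, -3.1]
opening: 0.359
grasp_force: 30.0
```

Call:
servo_tool([
  {"x": 0, "y": 0, "z": 0, "wx": 0, "wy": 0, "wz": 0.0102, "grip": 1},
  {"x": 0, "y": 0, "z": 0, "wx": 0, "wy": 0, "wz": 0.0102, "grip": 1},
  {"x": 0.024, "y": 0.36, "z": 0, "wx": 0, "wy": 0, "wz": 0, "grip": 1},
  {"x": 0.024, "y": 0.36, "z": 0, "wx": 0, "wy": 0, "wz": 0, "grip": 1},
  {"x": 0.024, "y": 0.36, "z": 0, "wx": 0, "wy": 0, "wz": 0, "grip": 1},
  {"x": 0.024, "y": 0.36, "z": 0, "wx": 0, "wy": 0, "wz": 0, "grip": 1},
  {"x": 0.024, "y": 0.36, "z": 0, "wx": 0, "wy": 0, "wz": 0, "grip": 1},
  {"x": 0.024, "y": 0.36, "z": 0, "wx": 0, "wy": 0, "wz": 0, "grip": 1},
  {"x": 0.024, "y": 0.37, "z": 0, "wx": 0, "wy": 0, "wz": 0, "grip": 1},
  {"x": 0, "y": 0, "z": 0, "wx": 0, "wy": 0, "wz": 0, "grip": 1},
])

```text
t: 16.63
position: [0.5869, 0.0603, 0.2378]
tool_rot: [3.132, 0.089, 0.001]
force: [0.9, -1.5, -2.7]
opening: 0.354
grasp_force: 30.0
```

```bash
python3 - <<'E'
from h import *
w,K,C=grab("wrist","g.png");print(pose()[:3].round(4))
a,_,_=grab("scene","g1.png")
cv2.imwrite("pics/g2.png",np.hstack([cv2.resize(w,(400,300)),cv2.resize(a[130:250,200:360],(400,300),interpolation=cv2.INTER_CUBIC)])[:,:,::-1])
E
```

```text
[[ 9.982e-01  6.020e-02 -6.000e-04  5.866e-01]
 [ 6.020e-02 -9.982e-01 -4.200e-03  6.530e-02]
 [-8.000e-04  4.200e-03 -1.000e+00  2.373e-01]]
```

View pics/g2.png

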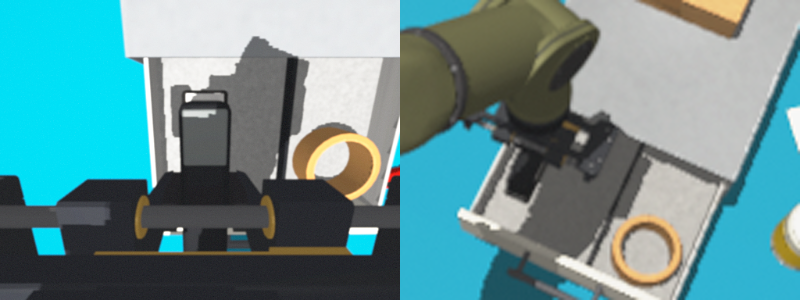

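The wrist view shows the stapler held lengthwise over the left bay. The divider is at view x 288-297 and the left wall at about 148-162. The carcass rim is at row 57, with its left edge at x=128.

```bash
python3 - <<'E'
from h import *
K=np.array(ctrl.camera_info("wrist")["mtx"]);T=pose();C=T@np.array(ctrl.camera_info("wrist")["mount"])
g=cv2.imread("pics/g.png",0)
print(g[90,180:215].tolist());print(g[90,355:390].tolist());print(g[50:85,230].tolist());print(g[65,155:170].tolist())
B=np.array([.4492,-.0393]);ux=np.array([.998,.063]);uy=np.array([-.063,.998])
def uc(u,v,z): p=onz(K,C,u,v,z)[:2]-B; return (ux@p).round(4),(uy@p).round(4)
for n,u,v,z in(("divL",369,90,.097),("divR",380,90,.097),("wall",187,90,.117),("wall2",200,90,.117),("plate",163,72,.15)):print(n,uc(u,v,z))
E
```

```text
[160, 159, 160, 181, 222, 254, 255, 255, 255, 255, 230, 150, 113, 115, 117, 117, 115, 120, 117, 114, 116, 112, 111, 113, 115, 115, 113, 131, 188, 231, 243, 243, 244, 244, 243]
[108, 110, 112, 110, 111, 104, 106, 106, 111, 106, 85, 61, 37, 24, 32, 22, 23, 24, 28, 31, 28, 31, 35, 34, 54, 82, 102, 107, 112, 110, 112, 109, 108, 108, 109]
[235, 234, 236, 235, 235, 234, 233, 237, 234, 233, 233, 233, 235, 233, 233, 233, 235, 234, 232, 234, 236, 230, 214, 203, 227, 237, 238, 240, 238, 240, 241, 240, 239, 238, 240]
[159, 158, 158, 173, 195, 220, 238, 238, 239, 238, 233, 232, 232, 235, 234]
divL (np.float64(0.2355), np.float64(-0.0031))
divR (np.float64(0.2355), np.float64(-0.0138))
wall (np.float64(0.2333), np.float64(0.1674))
wall2 (np.float64(0.2333), np.float64(0.1557))
plate (np.float64(0.2435), np.float64(0.1762))
```

```bash
python3 - <<'E'
from h import *
for k in range(3):
    im,K,C=grab("wrist");print(pose()[:3,3].round(4),pose()[:3,2].round(4))
    g=cv2.cvtColor(im,cv2.COLOR_RGB2GRAY);r=g[90].astype(int)
    inner=185+np.argmax(r[185:215]<180); 
    dl=340+np.argmax(r[340:400]<65); dr=dl+np.argmax(r[dl:dl+40]>70)
    pl=140+np.argmax(g[60,140:200].astype(int)>200)
    B=np.array([.4492,-.0393]);ux=np.array([.998,.063]);uy=np.array([-.063,.998])
    f=lambda u,v,z:(uy@(onz(K,C,u,v,z)[:2]-B)).round(4)
    print(inner,dl,dr,pl,"wall",f(inner,90,.117)-.152,"divL",f(dl,90,.072)+.023,"divR",f(dr,90,.097)+.028,"plate",f(pl,60,.15)-.165)
E
```

```text
[0.5862 0.072  0.2367] [-2.e-03  5.e-04 -1.e+00]
185 378 392 173 wall 0.017199999999999993 divL 0.0010000000000000009 divR 0.0026000000000000016 plate 0.002799999999999997
[0.5862 0.0734 0.2367] [-0.0021  0.001  -1.    ]
185 381 396 177 wall 0.020300000000000012 divL 0.001299999999999999 divR 0.0022000000000000006 plate 0.002899999999999986
[0.5863 0.074  0.2368] [-0.0018  0.0012 -1.    ]
185 383 398 180 wall 0.021999999999999992 divL 0.000899999999999998 divR 0.0020000000000000018 plate 0.0022999999999999965
```

Call:
servo_tool([
  {"x": 0, "y": 0, "z": 0.15, "wx": 0, "wy": 0, "wz": 0, "grip": 1},
  {"x": 0, "y": 0, "z": 0.2, "wx": 0, "wy": 0, "wz": 0, "grip": 1},
  {"x": 0, "y": 0, "z": 0.2, "wx": 0, "wy": 0, "wz": 0, "grip": 1},
  {"x": 0, "y": 0, "z": 0.2, "wx": 0, "wy": 0, "wz": 0, "grip": 1},
  {"x": 0, "y": 0, "z": 0.2, "wx": 0, "wy": 0, "wz": 0, "grip": 1},
  {"x": 0, "y": 0, "z": 0.15, "wx": 0, "wy": 0, "wz": 0, "grip": 1},
  {"x": 0, "y": 0, "z": 0.08, "wx": 0, "wy": 0, "wz": 0, "grip": 1},
  {"x": 0, "y": 0, "z": 0.05, "wx": 0, "wy": 0, "wz": 0, "grip": 1},
  {"x": 0, "y": 0, "z": 0, "wx": 0, "wy": 0, "wz": 0, "grip": 1},
  {"x": 0, "y": 0, "z": 0, "wx": 0, "wy": 0, "wz": 0, "grip": 1},
])

```text
t: 17.72
position: [0.5874, 0.0725, 0.1152]
tool_rot: [-3.14, -0.111, -0.001]
force: [1.1, -1.0, -3.3]
opening: 0.358
grasp_force: 30.0
```

Call:
servo_tool([
  {"x": 0, "y": 0, "z": 0.015, "wx": 0, "wy": 0, "wz": 0, "grip": 1},
  {"x": 0, "y": 0, "z": 0.015, "wx": 0, "wy": 0, "wz": 0, "grip": 1},
  {"x": 0, "y": 0, "z": 0.01, "wx": 0, "wy": 0, "wz": 0, "grip": 1},
  {"x": 0, "y": 0, "z": 0, "wx": 0, "wy": 0, "wz": 0, "grip": 1},
  {"x": 0, "y": 0, "z": 0, "wx": 0, "wy": 0, "wz": 0, "grip": 1},
  {"x": 0, "y": 0, "z": 0, "wx": 0, "wy": 0, "wz": 0, "grip": 0.46},
  {"x": 0, "y": 0, "z": 0, "wx": 0, "wy": 0, "wz": 0, "grip": 0.46},
  {"x": 0, "y": 0, "z": 0, "wx": 0, "wy": 0, "wz": 0, "grip": 0.46},
  {"x": 0, "y": 0, "z": 0, "wx": 0, "wy": 0, "wz": 0, "grip": 0.46},
  {"x": 0, "y": 0, "z": 0, "wx": 0, "wy": 0, "wz": 0, "grip": 0.46},
])

```text
t: 18.55
position: [0.587, 0.072, 0.1108]
tool_rot: [-3.14, -0.11, -0.0]
force: [0.4, -0.7, -0.1]
opening: 0.542
grasp_force: 0.0
```

Call:
servo_tool([
  {"x": 0, "y": 0, "z": -0.05, "wx": 0, "wy": 0, "wz": 0, "grip": 0.46},
  {"x": 0, "y": 0, "z": -0.1, "wx": 0, "wy": 0, "wz": 0, "grip": 0.46},
  {"x": 0, "y": 0, "z": -0.25, "wx": 0, "wy": 0, "wz": 0, "grip": 0.46},
  {"x": 0, "y": 0, "z": -0.25, "wx": 0, "wy": 0, "wz": 0, "grip": 0.46},
  {"x": 0, "y": 0, "z": -0.25, "wx": 0, "wy": 0, "wz": 0, "grip": 0.46},
  {"x": 0, "y": 0, "z": -0.25, "wx": 0, "wy": 0, "wz": 0, "grip": 0.46},
  {"x": 0, "y": 0, "z": -0.25, "wx": 0, "wy": 0, "wz": 0, "grip": 0.2},
  {"x": 0, "y": 0, "z": -0.25, "wx": 0, "wy": 0, "wz": 0, "grip": 0.2},
  {"x": 0, "y": 0, "z": -0.2, "wx": 0, "wy": 0, "wz": 0, "grip": 0.2},
  {"x": 0, "y": 0, "z": 0, "wx": 0, "wy": 0, "wz": 0, "grip": 0.2},
])

```text
t: 19.38
position: [0.5893, 0.0714, 0.301]
tool_rot: [-3.139, -0.109, -0.014]
force: [-0.2, -0.9, -0.3]
opening: 0.796
grasp_force: 0.0
```

Call:
servo_tool([
  {"x": 0, "y": 0, "z": 0, "wx": 0, "wy": 0, "wz": -0.0195, "grip": 0},
  {"x": 0, "y": 0, "z": 0, "wx": 0, "wy": 0, "wz": -0.0195, "grip": 0},
  {"x": 0, "y": 0, "z": 0, "wx": 0, "wy": 0, "wz": -0.0195, "grip": 0},
  {"x": 0, "y": 0, "z": 0, "wx": 0, "wy": 0, "wz": -0.0195, "grip": 0},
  {"x": 0, "y": 0, "z": 0, "wx": 0, "wy": 0, "wz": -0.0195, "grip": 0},
  {"x": 0, "y": 0, "z": 0, "wx": 0, "wy": 0, "wz": -0.0195, "grip": 0},
  {"x": 0, "y": 0, "z": 0, "wx": 0, "wy": 0, "wz": -0.0195, "grip": 0},
  {"x": 0, "y": 0, "z": 0, "wx": 0, "wy": 0, "wz": -0.0195, "grip": 0},
  {"x": 0, "y": 0, "z": 0, "wx": 0, "wy": 0, "wz": -0.0195, "grip": 0},
  {"x": 0, "y": 0, "z": 0, "wx": 0, "wy": 0, "wz": -0.0195, "grip": 0},
])

```text
t: 20.22
position: [0.5865, 0.0718, 0.2957]
tool_rot: [-2.5, -1.902, 0.001]
force: [0.5, 0.0, -0.2]
opening: 0.999
grasp_force: 0.0
```

Call:
servo_tool([
  {"x": 0, "y": 0, "z": 0, "wx": 0, "wy": 0, "wz": -0.018, "grip": 0},
  {"x": 0, "y": 0, "z": 0, "wx": 0, "wy": 0, "wz": -0.018, "grip": 0},
  {"x": 0, "y": 0, "z": 0, "wx": 0, "wy": 0, "wz": -0.018, "grip": 0},
  {"x": 0, "y": 0, "z": 0, "wx": 0, "wy": 0, "wz": -0.018, "grip": 0},
  {"x": 0, "y": 0, "z": 0, "wx": 0, "wy": 0, "wz": -0.018, "grip": 0},
  {"x": -0.345, "y": -0.176, "z": 0, "wx": 0, "wy": 0, "wz": 0, "grip": 0},
  {"x": -0.345, "y": -0.176, "z": 0, "wx": 0, "wy": 0, "wz": 0, "grip": 0},
  {"x": -0.345, "y": -0.176, "z": 0, "wx": 0, "wy": 0, "wz": 0, "grip": 0},
  {"x": -0.345, "y": -0.176, "z": 0, "wx": 0, "wy": 0, "wz": 0, "grip": 0},
  {"x": -0.345, "y": -0.176, "z": 0, "wx": 0, "wy": 0, "wz": 0, "grip": 0},
])

```text
t: 21.05
position: [0.5509, -0.1202, 0.2957]
tool_rot: [-1.877, -2.519, 0.001]
force: [0.1, -0.9, 0.2]
opening: 0.999
grasp_force: 0.0
```

Call:
servo_tool([
  {"x": -0.345, "y": -0.176, "z": 0, "wx": 0, "wy": 0, "wz": 0, "grip": 0},
  {"x": -0.345, "y": -0.176, "z": 0, "wx": 0, "wy": 0, "wz": 0, "grip": 0},
  {"x": -0.345, "y": -0.176, "z": 0, "wx": 0, "wy": 0, "wz": 0, "grip": 0},
  {"x": -0.345, "y": -0.176, "z": 0, "wx": 0, "wy": 0, "wz": 0, "grip": 0},
  {"x": -0.345, "y": -0.176, "z": 0, "wx": 0, "wy": 0, "wz": 0, "grip": 0},
  {"x": 0, "y": 0, "z": 0, "wx": 0, "wy": 0, "wz": 0, "grip": 0},
  {"x": 0, "y": 0, "z": 0, "wx": 0, "wy": 0, "wz": 0, "grip": 0},
  {"x": 0, "y": 0, "z": 0, "wx": 0, "wy": 0, "wz": 0, "grip": 0},
  {"x": 0, "y": 0, "z": 0, "wx": 0, "wy": 0, "wz": 0, "grip": 0},
  {"x": 0, "y": 0, "z": 0, "wx": 0, "wy": 0, "wz": 0, "grip": 0},
])

```text
t: 21.88
position: [0.5177, -0.3068, 0.2957]
tool_rot: [-1.873, -2.521, -0.002]
force: [0.1, 0.9, -0.6]
opening: 1.001
grasp_force: 0.0
```

```bash
cat > kn.py <<'E'
from h import *
import sys
im,K,C=grab("wrist",sys.argv[1]);T=pose();print(T[:3].round(4))
h=cv2.cvtColor(im,cv2.COLOR_RGB2HSV)
for nm,m in(("red",((h[...,0]<10)|(h[...,0]>170))&(h[...,1]>120)&(h[...,2]>60)),("all",(h[...,1]<100)|(h[...,0]<70)|(h[...,0]>120))):
    m=m.astype(np.uint8);m[214:]=0;m[:,:180]=0;m[:,345:]=0
    c=max(cv2.findContours(m,0,2)[0],key=cv2.contourArea);r=cv2.minAreaRect(c);c=c[:,0,:]
    P=np.array([onz(K,C,*p,.015)[:2] for p in cv2.boxPoints(r)+.5]);e=P[1:3]-P[:2];l=np.linalg.norm(e,axis=1);d=e[l.argmax()]
    print(nm,np.round(r[0],1),np.round(r[1],1),round(r[2],1),c.min(0),c.max(0),P.mean(0).round(4),l.round(3),"yaw",np.degrees(np.arctan2(d[1],d[0])).round(1))
    q=P.mean(0)-T[:2,3];print("tool delta",(T[:2,0]@q).round(4),(T[:2,1]@q).round(4))
    for v in(c[:,1].min(),c[:,1].max()+1):print("  end",onz(K,C,c[abs(c[:,1]-v)<3][:,0].mean()+.5,v,.011).round(4))
E
python3 kn.py k1.png
```

```text
[[-2.886e-01  9.574e-01  1.000e-04  5.176e-01]
 [ 9.574e-01  2.886e-01  8.000e-04 -3.071e-01]
 [ 8.000e-04  3.000e-04 -1.000e+00  2.957e-01]]
red [262. 167.] [80. 20.] 90.0 [252 127] [272 207] [ 0.5232 -0.3192] [0.03  0.128] yaw -72.6
tool delta -0.0132 0.0019
  end [ 0.5056 -0.2571  0.011 ]
  end [ 0.5443 -0.382   0.011 ]
all [307.  46.] [92. 74.] 90.0 [270   0] [344  92] [ 0.5337 -0.1357] [0.1   0.118] yaw -68.5
tool delta 0.1595 0.0649
  end [ 0.5053 -0.0809  0.011 ]
  end [ 0.6031 -0.1763  0.011 ]
```

Call:
servo_tool([
  {"x": 0, "y": 0.015, "z": 0.25, "wx": 0, "wy": 0, "wz": 0, "grip": 0.2},
  {"x": 0, "y": 0, "z": 0.25, "wx": 0, "wy": 0, "wz": 0, "grip": 0.2},
  {"x": 0, "y": 0, "z": 0.25, "wx": 0, "wy": 0, "wz": 0, "grip": 0.2},
  {"x": 0, "y": 0, "z": 0.25, "wx": 0, "wy": 0, "wz": 0, "grip": 0.2},
  {"x": 0, "y": 0, "z": 0.25, "wx": 0, "wy": 0, "wz": 0, "grip": 0.2},
  {"x": 0, "y": 0, "z": 0.25, "wx": 0, "wy": 0, "wz": 0, "grip": 0.2},
  {"x": 0, "y": 0, "z": 0, "wx": 0, "wy": 0, "wz": 0, "grip": 0.2},
  {"x": 0, "y": 0, "z": 0, "wx": 0, "wy": 0, "wz": 0, "grip": 0.2},
  {"x": 0, "y": 0, "z": 0, "wx": 0, "wy": 0, "wz": 0, "grip": 0.2},
  {"x": 0, "y": 0, "z": 0, "wx": 0, "wy": 0, "wz": 0, "grip": 0.2},
])

```text
t: 22.77
position: [0.5196, -0.3088, 0.1475]
tool_rot: [1.875, 2.517, 0.001]
force: [-1.2, 0.5, 0.7]
opening: 0.8
grasp_force: 0.0
```

```bash
python3 kn.py k2.png
```

```text
[[-0.2861  0.9582  0.003   0.5195]
 [ 0.9582  0.2861 -0.0015 -0.3089]
 [-0.0023  0.0024 -1.      0.1475]]
red [261. 171.] [84. 30.] 90.0 [246 129] [276 213] [ 0.517  -0.2983] [0.029 0.087] yaw -72.5
tool delta 0.0108 0.0006
  end [ 0.5097 -0.2547  0.011 ]
  end [ 0.5298 -0.3422  0.011 ]
all [308.  28.] [56. 72.] 90.0 [272   0] [344  56] [ 0.5196 -0.161 ] [0.062 0.045] yaw 16.8
tool delta 0.1417 0.0423
  end [ 0.5148 -0.1374  0.011 ]
  end [ 0.5579 -0.1723  0.011 ]
```

Call:
servo_tool([
  {"x": 0, "y": 0, "z": 0.25, "wx": 0, "wy": 0, "wz": 0, "grip": 0.2},
  {"x": 0, "y": 0, "z": 0.25, "wx": 0, "wy": 0, "wz": 0, "grip": 0.3},
  {"x": 0, "y": 0, "z": 0.25, "wx": 0, "wy": 0, "wz": 0, "grip": 0.3},
  {"x": 0, "y": 0, "z": 0.25, "wx": 0, "wy": 0, "wz": 0, "grip": 0.3},
  {"x": 0, "y": 0, "z": 0.2, "wx": 0, "wy": 0, "wz": 0, "grip": 0.3},
  {"x": 0, "y": 0, "z": 0.1, "wx": 0, "wy": 0, "wz": 0, "grip": 0.3},
  {"x": 0, "y": 0, "z": 0.04, "wx": 0, "wy": 0, "wz": 0, "grip": 0.3},
  {"x": 0, "y": 0, "z": 0, "wx": 0, "wy": 0, "wz": 0, "grip": 0.3},
  {"x": 0, "y": 0, "z": 0, "wx": 0, "wy": 0, "wz": 0, "grip": 1},
  {"x": 0, "y": 0, "z": 0, "wx": 0, "wy": 0, "wz": 0, "grip": 1},
])

```text
t: 23.65
position: [0.5194, -0.309, 0.013]
tool_rot: [1.876, 2.517, 0.001]
force: [-0.2, -0.2, 0.4]
opening: 0.574
grasp_force: 0.0
```

Call:
servo_tool([
  {"x": 0, "y": 0, "z": 0, "wx": 0, "wy": 0, "wz": 0, "grip": 1},
  {"x": 0, "y": 0, "z": 0, "wx": 0, "wy": 0, "wz": 0, "grip": 1},
  {"x": 0, "y": 0, "z": 0, "wx": 0, "wy": 0, "wz": 0, "grip": 1},
  {"x": 0, "y": 0, "z": 0, "wx": 0, "wy": 0, "wz": 0, "grip": 1},
  {"x": 0, "y": 0, "z": 0, "wx": 0, "wy": 0, "wz": 0, "grip": 1},
  {"x": 0, "y": 0, "z": 0, "wx": 0, "wy": 0, "wz": 0, "grip": 1},
  {"x": 0, "y": 0, "z": 0, "wx": 0, "wy": 0, "wz": 0, "grip": 1},
  {"x": 0, "y": 0, "z": 0, "wx": 0, "wy": 0, "wz": 0, "grip": 1},
  {"x": 0, "y": 0, "z": 0, "wx": 0, "wy": 0, "wz": 0, "grip": 1},
  {"x": 0, "y": 0, "z": 0, "wx": 0, "wy": 0, "wz": 0, "grip": 1},
])

```text
t: 24.48
position: [0.5188, -0.3086, 0.0121]
tool_rot: [1.877, 2.518, 0.0]
force: [-0.1, -0.1, 5.4]
opening: 0.361
grasp_force: 30.0
```

Call:
servo_tool([
  {"x": 0, "y": 0, "z": -0.1, "wx": 0, "wy": 0, "wz": 0, "grip": 1},
  {"x": 0, "y": 0, "z": -0.2, "wx": 0, "wy": 0, "wz": 0, "grip": 1},
  {"x": 0, "y": 0, "z": -0.25, "wx": 0, "wy": 0, "wz": 0, "grip": 1},
  {"x": 0, "y": 0, "z": -0.25, "wx": 0, "wy": 0, "wz": 0, "grip": 1},
  {"x": 0, "y": 0, "z": -0.25, "wx": 0, "wy": 0, "wz": 0, "grip": 1},
  {"x": 0, "y": 0, "z": -0.25, "wx": 0, "wy": 0, "wz": 0, "grip": 1},
  {"x": 0, "y": 0, "z": -0.25, "wx": 0, "wy": 0, "wz": 0, "grip": 1},
  {"x": 0, "y": 0, "z": -0.25, "wx": 0, "wy": 0, "wz": 0, "grip": 1},
  {"x": 0, "y": 0, "z": -0.3, "wx": 0, "wy": 0, "wz": 0, "grip": 1},
  {"x": 0, "y": 0, "z": 0, "wx": 0, "wy": 0, "wz": 0, "grip": 1},
])

```text
t: 25.32
position: [0.5207, -0.31, 0.2273]
tool_rot: [1.872, 2.511, 0.002]
force: [0.6, -1.0, -0.7]
opening: 0.36
grasp_force: 30.0
```

```bash
python3 -c "
from h import *
print(np.round(ctrl.sense()['qpos'],2))"
```

```text
[ 0.44  0.68  0.03  1.67 -0.03  0.78  0.78]
```

Call:
servo_tool([
  {"x": 0, "y": 0, "z": 0, "wx": 0, "wy": 0, "wz": -0.0195, "grip": 1},
  {"x": 0, "y": 0, "z": 0, "wx": 0, "wy": 0, "wz": -0.0195, "grip": 1},
  {"x": 0, "y": 0, "z": 0, "wx": 0, "wy": 0, "wz": -0.0195, "grip": 1},
  {"x": 0, "y": 0, "z": 0, "wx": 0, "wy": 0, "wz": -0.0195, "grip": 1},
  {"x": 0, "y": 0, "z": 0, "wx": 0, "wy": 0, "wz": -0.0195, "grip": 1},
  {"x": 0, "y": 0, "z": 0, "wx": 0, "wy": 0, "wz": -0.0195, "grip": 1},
  {"x": 0, "y": 0, "z": 0, "wx": 0, "wy": 0, "wz": -0.0195, "grip": 1},
  {"x": 0, "y": 0, "z": 0, "wx": 0, "wy": 0, "wz": -0.0195, "grip": 1},
  {"x": 0, "y": 0, "z": 0, "wx": 0, "wy": 0, "wz": -0.0195, "grip": 1},
  {"x": 0, "y": 0, "z": 0, "wx": 0, "wy": 0, "wz": -0.0195, "grip": 1},
])

```text
t: 26.15
position: [0.5176, -0.3082, 0.2211]
tool_rot: [-0.078, -3.139, -0.001]
force: [-1.2, 0.2, -1.5]
opening: 0.36
grasp_force: 30.0
```

Call:
servo_tool([
  {"x": 0, "y": 0, "z": 0, "wx": 0, "wy": 0, "wz": -0.019, "grip": 1},
  {"x": -0.1, "y": 0.337, "z": 0, "wx": 0, "wy": 0, "wz": 0, "grip": 1},
  {"x": -0.1, "y": 0.337, "z": 0, "wx": 0, "wy": 0, "wz": 0, "grip": 1},
  {"x": -0.1, "y": 0.337, "z": 0, "wx": 0, "wy": 0, "wz": 0, "grip": 1},
  {"x": -0.1, "y": 0.337, "z": 0, "wx": 0, "wy": 0, "wz": 0, "grip": 1},
  {"x": -0.1, "y": 0.337, "z": 0, "wx": 0, "wy": 0, "wz": 0, "grip": 1},
  {"x": -0.1, "y": 0.337, "z": 0, "wx": 0, "wy": 0, "wz": 0, "grip": 1},
  {"x": -0.1, "y": 0.337, "z": 0, "wx": 0, "wy": 0, "wz": 0, "grip": 1},
  {"x": -0.1, "y": 0.337, "z": 0, "wx": 0, "wy": 0, "wz": 0, "grip": 1},
  {"x": -0.1, "y": 0.337, "z": 0, "wx": 0, "wy": 0, "wz": 0, "grip": 1},
])

```text
t: 26.98
position: [0.5882, 0.0014, 0.2212]
tool_rot: [0.1, -3.138, 0.001]
force: [0.2, -0.2, -0.8]
opening: 0.361
grasp_force: 30.0
```

Call:
servo_tool([
  {"x": 0, "y": 0, "z": 0, "wx": 0, "wy": 0, "wz": 0, "grip": 1},
  {"x": 0, "y": 0, "z": 0, "wx": 0, "wy": 0, "wz": 0, "grip": 1},
  {"x": 0, "y": 0, "z": 0, "wx": 0, "wy": 0, "wz": 0, "grip": 1},
  {"x": 0, "y": 0, "z": 0, "wx": 0, "wy": 0, "wz": 0, "grip": 1},
  {"x": 0, "y": 0, "z": 0, "wx": 0, "wy": 0, "wz": 0, "grip": 1},
  {"x": 0, "y": 0, "z": 0, "wx": 0, "wy": 0, "wz": 0, "grip": 1},
  {"x": 0, "y": 0, "z": 0, "wx": 0, "wy": 0, "wz": 0, "grip": 1},
  {"x": 0, "y": 0, "z": 0, "wx": 0, "wy": 0, "wz": 0, "grip": 1},
  {"x": 0, "y": 0, "z": 0, "wx": 0, "wy": 0, "wz": 0, "grip": 1},
  {"x": 0, "y": 0, "z": 0, "wx": 0, "wy": 0, "wz": 0, "grip": 1},
])

```text
t: 27.82
position: [0.5889, -0.0001, 0.2217]
tool_rot: [-0.1, 3.14, 0.0]
force: [-0.2, -0.7, -1.0]
opening: 0.364
grasp_force: 30.0
```

```bash
python3 - <<'E'
from h import *
w,K,C=grab("wrist","m.png");print(pose()[:3].round(4));np.save("m.npy",C)
a,_,_=grab("side")
B=np.array([.4492,-.0375,0]);ux=np.array([.998,.063,0]);uy=np.array([-.063,.998,0])
q=w.copy()
for dx,dy,z in((.142,.1015,.072),):pass
for p in [B+ux*x+uy*(.0645+y)+[0,0,z] for x,y,z in((.1,-.0875,.097),(.2,-.0875,.097),(.07,.037,.127),(.21,.037,.127),(.047,0,.147))]:
    u=proj(K,C,p);print(u.round(0));cv2.circle(q,tuple(int(v) for v in u),3,(255,0,255),1)
cv2.imwrite("pics/m2.png",np.hstack([cv2.resize(q,(400,300)),cv2.resize(a[130:250,190:350],(400,300),interpolation=cv2.INTER_CUBIC)])[:,:,::-1])
E
```

```text
[[-9.980e-01 -6.370e-02 -0.000e+00  5.888e-01]
 [-6.370e-02  9.980e-01  1.000e-04 -1.000e-04]
 [ 0.000e+00  1.000e-04 -1.000e+00  2.217e-01]]
[208. 143.]
[213. 238.]
[350. 110.]
[337. 262.]
[311.  76.]
```

View pics/m2.png

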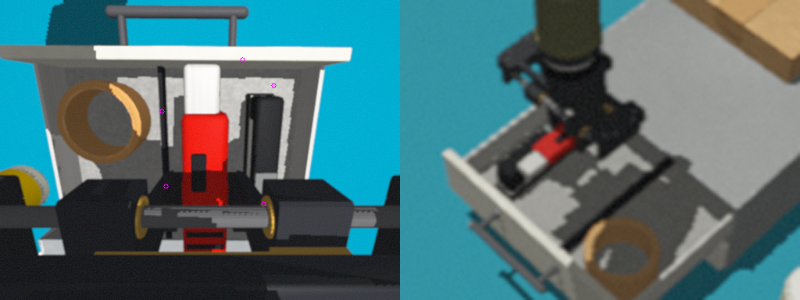

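The left frame shows the knife, nose to the front, lying between the divider (x=162) and the stapler (x=247-282, standing), all parallel. The tape is untouched at (103,118). Lowering the knife.

Call:
servo_tool([
  {"x": -0.03, "y": -0.02, "z": 0.15, "wx": 0, "wy": 0, "wz": 0, "grip": 1},
  {"x": 0, "y": 0, "z": 0.2, "wx": 0, "wy": 0, "wz": 0, "grip": 1},
  {"x": 0, "y": 0, "z": 0.2, "wx": 0, "wy": 0, "wz": 0, "grip": 1},
  {"x": 0, "y": 0, "z": 0.2, "wx": 0, "wy": 0, "wz": 0, "grip": 1},
  {"x": 0, "y": 0, "z": 0.2, "wx": 0, "wy": 0, "wz": 0, "grip": 1},
  {"x": 0, "y": 0, "z": 0.2, "wx": 0, "wy": 0, "wz": 0, "grip": 1},
  {"x": 0, "y": 0, "z": 0.1, "wx": 0, "wy": 0, "wz": 0, "grip": 1},
  {"x": 0, "y": 0, "z": 0.06, "wx": 0, "wy": 0, "wz": 0, "grip": 1},
  {"x": 0, "y": 0, "z": 0, "wx": 0, "wy": 0, "wz": 0, "grip": 1},
  {"x": 0, "y": 0, "z": 0, "wx": 0, "wy": 0, "wz": 0, "grip": 1},
])

```text
t: 28.75
position: [0.5925, -0.0017, 0.0912]
tool_rot: [-0.1, 3.139, 0.0]
force: [0.8, 0.1, -1.0]
opening: 0.361
grasp_force: 30.0
```

Call:
servo_tool([
  {"x": 0, "y": 0, "z": 0.02, "wx": 0, "wy": 0, "wz": 0, "grip": 1},
  {"x": 0, "y": 0, "z": 0.02, "wx": 0, "wy": 0, "wz": 0, "grip": 1},
  {"x": 0, "y": 0, "z": 0.015, "wx": 0, "wy": 0, "wz": 0, "grip": 1},
  {"x": 0, "y": 0, "z": 0, "wx": 0, "wy": 0, "wz": 0, "grip": 1},
  {"x": 0, "y": 0, "z": 0, "wx": 0, "wy": 0, "wz": 0, "grip": 1},
  {"x": 0, "y": 0, "z": 0, "wx": 0, "wy": 0, "wz": 0, "grip": 0.56},
  {"x": 0, "y": 0, "z": 0, "wx": 0, "wy": 0, "wz": 0, "grip": 0.56},
  {"x": 0, "y": 0, "z": 0, "wx": 0, "wy": 0, "wz": 0, "grip": 0.56},
  {"x": 0, "y": 0, "z": 0, "wx": 0, "wy": 0, "wz": 0, "grip": 0.56},
  {"x": 0, "y": 0, "z": 0, "wx": 0, "wy": 0, "wz": 0, "grip": 0.56},
])

```text
t: 29.58
position: [0.5921, -0.0018, 0.0853]
tool_rot: [-0.1, 3.14, 0.0]
force: [-0.6, -0.1, -0.4]
opening: 0.443
grasp_force: 0.0
```

Call:
servo_tool([
  {"x": 0, "y": 0, "z": -0.05, "wx": 0, "wy": 0, "wz": 0, "grip": 0.56},
  {"x": 0, "y": 0, "z": -0.1, "wx": 0, "wy": 0, "wz": 0, "grip": 0.56},
  {"x": 0, "y": 0, "z": -0.25, "wx": 0, "wy": 0, "wz": 0, "grip": 0.56},
  {"x": 0, "y": 0, "z": -0.3, "wx": 0, "wy": 0, "wz": 0, "grip": 0.56},
  {"x": 0, "y": 0, "z": -0.3, "wx": 0, "wy": 0, "wz": 0, "grip": 0.56},
  {"x": 0, "y": 0, "z": -0.3, "wx": 0, "wy": 0, "wz": 0, "grip": 0.56},
  {"x": 0, "y": 0, "z": -0.3, "wx": 0, "wy": 0, "wz": 0, "grip": 0.74},
  {"x": 0, "y": 0, "z": -0.3, "wx": 0, "wy": 0, "wz": 0, "grip": 0.74},
  {"x": 0, "y": 0, "z": -0.2, "wx": 0, "wy": 0, "wz": 0, "grip": 0.74},
  {"x": 0, "y": 0, "z": 0, "wx": 0, "wy": 0, "wz": 0, "grip": 0.74},
])

```text
t: 30.42
position: [0.5944, -0.0012, 0.301]
tool_rot: [-0.1, 3.13, 0.001]
force: [0.6, 0.8, 0.0]
opening: 0.261
grasp_force: 0.0
```

```bash
python3 - <<'E'
from h import *
w,K,C=grab("wrist","n.png");print(pose()[:3].round(4))
a,_,_=grab("side")
cv2.imwrite("pics/n2.png",np.hstack([cv2.resize(w,(400,300)),cv2.resize(a[130:250,190:350],(400,300),interpolation=cv2.INTER_CUBIC)])[:,:,::-1])
E
```

```text
[[-9.980e-01 -6.360e-02  6.000e-03  5.932e-01]
 [-6.360e-02  9.980e-01  5.000e-04 -1.600e-03]
 [-6.000e-03  1.000e-04 -1.000e+00  2.984e-01]]
```

View pics/n2.png

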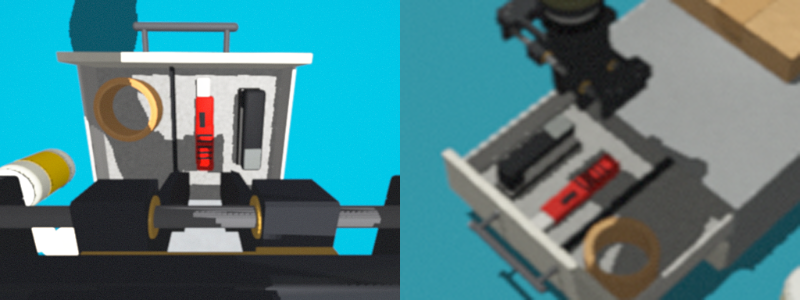

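The wrist view shows the knife at (204,125) and the stapler at (251,130), lying side by side front to back in the left bay. The tape is at (128,107). Now I'll push the bar in with closed fingers.

Call:
servo_tool([
  {"x": 0.287, "y": -0.045, "z": 0, "wx": 0, "wy": 0, "wz": 0, "grip": 1},
  {"x": 0.287, "y": -0.045, "z": 0, "wx": 0, "wy": 0, "wz": 0, "grip": 1},
  {"x": 0.287, "y": -0.045, "z": 0, "wx": 0, "wy": 0, "wz": 0, "grip": 1},
  {"x": 0.287, "y": -0.045, "z": 0, "wx": 0, "wy": 0, "wz": 0, "grip": 1},
  {"x": 0.287, "y": -0.045, "z": 0, "wx": 0, "wy": 0, "wz": 0, "grip": 1},
  {"x": 0.287, "y": -0.045, "z": 0, "wx": 0, "wy": 0, "wz": 0, "grip": 1},
  {"x": 0, "y": 0, "z": 0, "wx": 0, "wy": 0, "wz": 0, "grip": 1},
  {"x": 0, "y": 0, "z": 0, "wx": 0, "wy": 0, "wz": 0, "grip": 1},
  {"x": 0, "y": 0, "z": 0, "wx": 0, "wy": 0, "wz": 0, "grip": 1},
  {"x": 0, "y": 0, "z": 0, "wx": 0, "wy": 0, "wz": 0, "grip": 1},
])

```text
t: 31.35
position: [0.4229, -0.0394, 0.2949]
tool_rot: [-0.101, 3.14, 0.001]
force: [1.7, 0.6, 0.5]
opening: 0.005
grasp_force: 0.0
```

Call:
servo_tool([
  {"x": 0, "y": 0, "z": 0.25, "wx": 0, "wy": 0, "wz": 0, "grip": 1},
  {"x": 0, "y": 0, "z": 0.25, "wx": 0, "wy": 0, "wz": 0, "grip": 1},
  {"x": 0, "y": 0, "z": 0.25, "wx": 0, "wy": 0, "wz": 0, "grip": 1},
  {"x": 0, "y": 0, "z": 0.25, "wx": 0, "wy": 0, "wz": 0, "grip": 1},
  {"x": 0, "y": 0, "z": 0.25, "wx": 0, "wy": 0, "wz": 0, "grip": 1},
  {"x": 0, "y": 0, "z": 0.25, "wx": 0, "wy": 0, "wz": 0, "grip": 1},
  {"x": 0, "y": 0, "z": 0.2, "wx": 0, "wy": 0, "wz": 0, "grip": 1},
  {"x": 0, "y": 0, "z": 0, "wx": 0, "wy": 0, "wz": 0, "grip": 1},
  {"x": 0, "y": 0, "z": 0, "wx": 0, "wy": 0, "wz": 0, "grip": 1},
  {"x": 0, "y": 0, "z": 0, "wx": 0, "wy": 0, "wz": 0, "grip": 1},
])

```text
t: 32.18
position: [0.4227, -0.0395, 0.1256]
tool_rot: [-0.101, 3.139, 0.0]
force: [0.6, 0.5, 0.0]
opening: 0.003
grasp_force: 0.0
```

Call:
servo_tool([
  {"x": -0.03, "y": 0, "z": 0, "wx": 0, "wy": 0, "wz": 0, "grip": 1},
  {"x": -0.05, "y": 0, "z": 0, "wx": 0, "wy": 0, "wz": 0, "grip": 1},
  {"x": -0.05, "y": 0, "z": 0, "wx": 0, "wy": 0, "wz": 0, "grip": 1},
  {"x": -0.06, "y": 0, "z": 0, "wx": 0, "wy": 0, "wz": 0, "grip": 1},
  {"x": -0.07, "y": 0, "z": 0, "wx": 0, "wy": 0, "wz": 0, "grip": 1},
  {"x": -0.08, "y": 0, "z": 0, "wx": 0, "wy": 0, "wz": 0, "grip": 1},
  {"x": -0.09, "y": 0, "z": 0, "wx": 0, "wy": 0, "wz": 0, "grip": 1},
  {"x": -0.1, "y": 0, "z": 0, "wx": 0, "wy": 0, "wz": 0, "grip": 1},
  {"x": -0.1, "y": 0, "z": 0, "wx": 0, "wy": 0, "wz": 0, "grip": 1},
  {"x": -0.1, "y": 0, "z": 0, "wx": 0, "wy": 0, "wz": 0, "grip": 1},
])

```text
t: 33.02
position: [0.4956, -0.0355, 0.1253]
tool_rot: [0.099, -3.14, 0.001]
force: [-2.1, -1.4, 2.0]
opening: 0.009
grasp_force: 1.3
```

Call:
servo_tool([
  {"x": -0.11, "y": 0, "z": 0, "wx": 0, "wy": 0, "wz": 0, "grip": 1},
  {"x": -0.11, "y": 0, "z": 0, "wx": 0, "wy": 0, "wz": 0, "grip": 1},
  {"x": -0.11, "y": 0, "z": 0, "wx": 0, "wy": 0, "wz": 0, "grip": 1},
  {"x": -0.11, "y": 0, "z": 0, "wx": 0, "wy": 0, "wz": 0, "grip": 1},
  {"x": -0.11, "y": 0, "z": 0, "wx": 0, "wy": 0, "wz": 0, "grip": 1},
  {"x": -0.11, "y": 0, "z": 0, "wx": 0, "wy": 0, "wz": 0, "grip": 1},
  {"x": -0.11, "y": 0, "z": 0, "wx": 0, "wy": 0, "wz": 0, "grip": 1},
  {"x": -0.1, "y": 0, "z": 0, "wx": 0, "wy": 0, "wz": 0, "grip": 1},
  {"x": -0.09, "y": 0, "z": 0, "wx": 0, "wy": 0, "wz": 0, "grip": 1},
  {"x": -0.08, "y": 0, "z": 0, "wx": 0, "wy": 0, "wz": 0, "grip": 1},
])

```text
t: 33.85
position: [0.5996, -0.0293, 0.1252]
tool_rot: [-0.098, 3.14, -0.001]
force: [-2.9, -2.0, 0.8]
opening: 0.01
grasp_force: 1.2
```

Call:
servo_tool([
  {"x": -0.06, "y": 0, "z": 0, "wx": 0, "wy": 0, "wz": 0, "grip": 1},
  {"x": -0.04, "y": 0, "z": 0, "wx": 0, "wy": 0, "wz": 0, "grip": 1},
  {"x": -0.03, "y": 0, "z": 0, "wx": 0, "wy": 0, "wz": 0, "grip": 1},
  {"x": -0.03, "y": 0, "z": 0, "wx": 0, "wy": 0, "wz": 0, "grip": 1},
  {"x": -0.03, "y": 0, "z": 0, "wx": 0, "wy": 0, "wz": 0, "grip": 1},
  {"x": 0, "y": 0, "z": 0, "wx": 0, "wy": 0, "wz": 0, "grip": 1},
  {"x": 0, "y": 0, "z": 0, "wx": 0, "wy": 0, "wz": 0, "grip": 1},
  {"x": 0, "y": 0, "z": 0, "wx": 0, "wy": 0, "wz": 0, "grip": 1},
  {"x": 0, "y": 0, "z": 0, "wx": 0, "wy": 0, "wz": 0, "grip": 1},
  {"x": 0, "y": 0, "z": 0, "wx": 0, "wy": 0, "wz": 0, "grip": 1},
])

```text
t: 34.68
position: [0.6177, -0.0268, 0.1254]
tool_rot: [-0.101, 3.139, 0.001]
force: [-0.4, 0.2, 0.1]
opening: 0.007
grasp_force: 0.0
```

Creep on until the stop is felt.

Call:
servo_tool([
  {"x": -0.02, "y": 0, "z": 0, "wx": 0, "wy": 0, "wz": 0, "grip": 1},
  {"x": -0.02, "y": 0, "z": 0, "wx": 0, "wy": 0, "wz": 0, "grip": 1},
  {"x": -0.015, "y": 0, "z": 0, "wx": 0, "wy": 0, "wz": 0, "grip": 1},
  {"x": -0.015, "y": 0, "z": 0, "wx": 0, "wy": 0, "wz": 0, "grip": 1},
  {"x": -0.01, "y": 0, "z": 0, "wx": 0, "wy": 0, "wz": 0, "grip": 1},
  {"x": -0.01, "y": 0, "z": 0, "wx": 0, "wy": 0, "wz": 0, "grip": 1},
  {"x": -0.01, "y": 0, "z": 0, "wx": 0, "wy": 0, "wz": 0, "grip": 1},
  {"x": 0, "y": 0, "z": 0, "wx": 0, "wy": 0, "wz": 0, "grip": 1},
  {"x": 0, "y": 0, "z": 0, "wx": 0, "wy": 0, "wz": 0, "grip": 1},
  {"x": 0, "y": 0, "z": 0, "wx": 0, "wy": 0, "wz": 0, "grip": 1},
])

```text
t: 35.52
position: [0.6277, -0.0265, 0.1252]
tool_rot: [-0.1, 3.139, 0.0]
force: [0.0, 0.8, 0.6]
opening: 0.0
grasp_force: 0.4
```

Call:
servo_tool([
  {"x": -0.01, "y": 0, "z": 0, "wx": 0, "wy": 0, "wz": 0, "grip": 1},
  {"x": -0.01, "y": 0, "z": 0, "wx": 0, "wy": 0, "wz": 0, "grip": 1},
  {"x": -0.01, "y": 0, "z": 0, "wx": 0, "wy": 0, "wz": 0, "grip": 1},
  {"x": -0.01, "y": 0, "z": 0, "wx": 0, "wy": 0, "wz": 0, "grip": 1},
  {"x": 0, "y": 0, "z": 0, "wx": 0, "wy": 0, "wz": 0, "grip": 1},
  {"x": 0, "y": 0, "z": 0, "wx": 0, "wy": 0, "wz": 0, "grip": 1},
  {"x": 0, "y": 0, "z": 0, "wx": 0, "wy": 0, "wz": 0, "grip": 1},
  {"x": 0, "y": 0, "z": 0, "wx": 0, "wy": 0, "wz": 0, "grip": 1},
  {"x": 0, "y": 0, "z": 0, "wx": 0, "wy": 0, "wz": 0, "grip": 1},
  {"x": 0, "y": 0, "z": 0, "wx": 0, "wy": 0, "wz": 0, "grip": 1},
])

```text
t: 36.35
position: [0.6288, -0.0264, 0.1251]
tool_rot: [0.1, -3.134, 0.001]
force: [-8.1, 0.9, 5.8]
opening: 0.001
grasp_force: 3.9
```

The stop is felt (8 N at 0.629, as predicted). Retreating and checking.

Call:
servo_tool([
  {"x": 0.1, "y": 0, "z": 0, "wx": 0, "wy": 0, "wz": 0, "grip": 1},
  {"x": 0.2, "y": 0, "z": 0, "wx": 0, "wy": 0, "wz": 0, "grip": 1},
  {"x": 0.3, "y": 0, "z": 0, "wx": 0, "wy": 0, "wz": 0, "grip": 1},
  {"x": 0, "y": 0, "z": -0.3, "wx": 0, "wy": 0, "wz": 0, "grip": 1},
  {"x": 0, "y": 0, "z": -0.35, "wx": 0, "wy": 0, "wz": 0, "grip": 1},
  {"x": 0, "y": 0, "z": -0.35, "wx": 0, "wy": 0, "wz": 0, "grip": 1},
  {"x": 0, "y": 0, "z": -0.35, "wx": 0, "wy": 0, "wz": 0, "grip": 1},
  {"x": 0, "y": 0, "z": -0.35, "wx": 0, "wy": 0, "wz": 0, "grip": 1},
  {"x": 0, "y": 0, "z": 0, "wx": 0, "wy": 0, "wz": 0, "grip": 1},
  {"x": 0, "y": 0, "z": 0, "wx": 0, "wy": 0, "wz": 0, "grip": 1},
])

```text
t: 37.18
position: [0.5736, -0.0304, 0.2975]
tool_rot: [-0.099, 3.133, -0.001]
force: [-0.7, 1.3, -0.3]
opening: 0.004
grasp_force: 0.0
```

Call:
servo_tool([
  {"x": 0.35, "y": 0, "z": 0, "wx": 0, "wy": 0, "wz": 0, "grip": 1},
  {"x": 0.35, "y": 0, "z": 0, "wx": 0, "wy": 0, "wz": 0, "grip": 1},
  {"x": 0.3, "y": 0, "z": 0, "wx": 0, "wy": 0, "wz": 0, "grip": 1},
  {"x": 0, "y": 0.35, "z": 0, "wx": 0, "wy": 0, "wz": 0, "grip": 1},
  {"x": 0, "y": 0.35, "z": 0, "wx": 0, "wy": 0, "wz": 0, "grip": 1},
  {"x": 0, "y": 0.35, "z": 0, "wx": 0, "wy": 0, "wz": 0, "grip": 1},
  {"x": 0, "y": 0.35, "z": 0, "wx": 0, "wy": 0, "wz": 0, "grip": 1},
  {"x": 0, "y": 0.35, "z": 0, "wx": 0, "wy": 0, "wz": 0, "grip": 1},
  {"x": 0, "y": 0, "z": 0, "wx": 0, "wy": 0, "wz": 0, "grip": 1},
  {"x": 0, "y": 0, "z": 0, "wx": 0, "wy": 0, "wz": 0, "grip": 1},
])

```text
t: 38.02
position: [0.4599, 0.1401, 0.294]
tool_rot: [0.108, -3.138, -0.001]
force: [-0.1, -0.0, -0.4]
opening: 0.007
grasp_force: 0.0
```

```bash
python3 - <<'E'
from h import *
for n,f,(x0,y0,x1,y1) in(("scene","a.png",(240,160,340,220)),("side","b.png",(245,150,335,235))):
    im,K,C=grab(n,"z_"+f);o=cv2.imread("pics/"+f)[:,:,::-1]
    d=cv2.absdiff(im,o)[y0:y1,x0:x1].max(2)>60
    print(n,"changed px near handle",int(d.sum()))
    # image shift (px) between start and now
    g=[cv2.cvtColor(np.ascontiguousarray(q[y0:y1,x0:x1]),cv2.COLOR_RGB2GRAY).astype(np.float32) for q in(o,im)]
    print(cv2.phaseCorrelate(g[0],g[1]))
    p=[proj(K,C,np.array([.6438-s,-.026,.122])) for s in(0,.006)];print("6 mm = px",(p[1]-p[0]).round(2))
    for b,nm in(((345,205,385,240),"tub"),((375,275,420,305),"cup"),((60,115,155,210),"carton")):
        if n=="scene":
            u0,v0,u1,v1=b;print(nm,int((cv2.absdiff(im,o)[v0:v1,u0:u1].max(2)>60).sum()))
print(ctrl.sense()["t"])
a=cv2.imread("pics/z_a.png");b=cv2.imread("pics/z_b.png");c=lambda i:cv2.resize(i,(400,300))
cv2.imwrite("pics/z.png",np.vstack([np.hstack([c(a),c(b)]),np.hstack([c(a[130:250,220:380]),c(b[130:250,230:390])])]))
E
```

```text
scene changed px near handle 403
((0.11047278113652936, -0.4470262074754352), 0.6364033063252766)
6 mm = px [-0.76  1.4 ]
tub 0
cup 0
carton 0
side changed px near handle 409
((0.11717706607683454, -0.2111002060224152), 0.7894601840737425)
6 mm = px [-1.35  0.98]
38.1167
```

View pics/z.png

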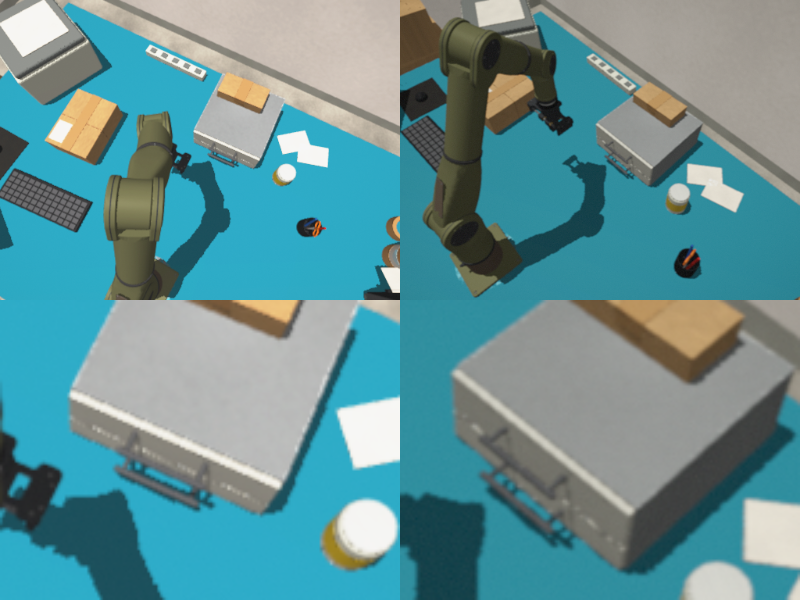

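Both views show the drawer flush shut. The tub, cup and carton have not moved, and the arm is clear. Handing in.

```bash
python3 -c "
from workcell import ctrl
print(ctrl.sign_off())"
```

```text
the job is handed in; nothing more can be done
None
```

The stapler and box knife are in the top drawer's left bay, lengthwise front to back; the drawer is shut, the tape lay flat in the right bay when last seen, and I handed the job in at about 38 s without a verdict being returned.

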